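# Seat an electronics unit at the magnetometer probe and switch the range

## Task

The electronics unit lies on its back with its connectors up: stand it upright on its mounting base on the white magnetic test stand, connectors facing the probe, pushed home square into the corner so that it touches both the stop bar and the side rail, and let go of it without ever bumping the probe. Only then switch the magnetometer to a finer range: press the second key from the right (as you sit at the keys, on the robot's side) fully in, so that it stays down and the leftmost key, which is latched now, pops up. Leave the other things on the bench where they are.

Things in the scene. Friction and masses are not known exactly. Their poses are not given: they have to be found in the camera images.
- unit: loose aluminium electronics box, 0.35 kg (+-20 %), 56 (x) x 50 (y) x 70 (z) mm. Base plate 4.5 thick, flush in y, with 11 mm mounting ears on the +x and -x sides (78 over the ears). x faces plain: grip there, 56 wide. +y face: connectors; -y face: plain back. Origin: centre of the base's underside, z from base to lid. Starts lying on its back on the bench: +y up, z level
- unit_centre (a point): middle of the unit's box: 36 mm from the base underside along the unit's z
- unit_conn (a point): middle of the unit's connector face (+y), 25 mm in y from unit_centre. Two steel D-shaped connectors, 39 mm wide, one above the other (27 and 46 mm from the base underside), stand 7 mm out of this face
- stand: magnetic test stand, fixed: white plastic board 190 (x) x 230 (y) x 18 mm, its middle 10 mm to +y of the origin, which is at bench level below the nest. Its +y points roughly to the robot's left. Brass levelling screws at the corners stand 6 mm proud. Probe behind the stop bar
- nest (a point): home of the unit's origin: on the board's top, 18 mm above the bench. Axes: x to the side rail, y to the stop bar and probe, z up. Both are grey bars 10 wide and 10 tall and meet in a corner: the stop bar's face is at y = 25 mm (x -61 to 59), the rail's face at x = 39 mm (y -95 to 25). Home, the base's +y edge touches the bar and its +x ear the rail; unit and nest axes agree
- probe: fluxgate probe, fixed: white cylinder, diameter 25, 85 long along y, axis 36 mm above the board. Origin: centre of its tip, 39 mm from the nest in +y (7 mm clear of the seated unit's connectors). A grey clamp 40 wide, its top 72 mm above the bench, holds it 38 to 62 mm behind the tip
- meter: magnetometer readout, fixed grey desk console, 200 deep (x) x 226 wide (y): flat key deck 48 mm high on the robot's side (-x), tilted dark display behind, 92 mm high at the back. Origin: centre of its underside; +y is left as the robot sees it. Five equal grey range keys in a row along y, 30 mm apart, caps 18 (y) x 27 (x) mm, centred 58 mm to -x of the origin
- key1_top (a point): middle of the top of the leftmost key, as the robot sees it; latched at the start. The keys are interlocked by a latch bar: a key pushed fully in stays down and frees the latched one, which springs up; a half press frees the latched key and leaves none down
- key4_top (a point): middle of the top of the second key from the right. Up, it is 62 mm above the bench, 14 mm proud of the deck; travel 9 mm straight down to a hard stop. It takes about 4 N to pass the latch; let go, it rests 7.3 mm down
- key1 (a joint): press of range key 1 (counted from the left as the robot sees it), m: 0 up, 0.009 fully pressed, 0.0073 latched; the one latched at the start
- key2 (a joint): press of range key 2 (counted from the left as the robot sees it), m: 0 up, 0.009 fully pressed, 0.0073 latched
- key3 (a joint): press of range key 3 (counted from the left as the robot sees it), m: 0 up, 0.009 fully pressed, 0.0073 latched
- key4 (a joint): press of range key 4 (counted from the left as the robot sees it), m: 0 up, 0.009 fully pressed, 0.0073 latched; the one to be pressed
- key5 (a joint): press of range key 5 (counted from the left as the robot sees it), m: 0 up, 0.009 fully pressed, 0.0073 latched
- tracker: star sensor head: black cube of 52 with a flaring hollow baffle on top (68 across the rim, 100 tall in all); loose bystander; origin at the centre of its underside (mm)
- tape_roll: flat roll of amber tape, 84 across, 19 tall; loose bystander; origin at the centre of its underside (mm)
- driver: black-handled screwdriver, 160 long, lying along its own x axis; loose bystander; origin on its underside at mid-length (mm)
- caliper: slide caliper, 150 long along its own x axis, jaws to its -y, 12 thick; loose bystander; origin on the underside near its middle (mm)
- saver: black connector saver block, 42 x 16 x 26, with a 6 mm steel plug on top; loose bystander; origin at the centre of its underside (mm)
- bracket: bare aluminium angle bracket, foot 60 x 40, upright 45 tall; loose bystander; origin at the centre of its underside (mm)
- solvent: amber bottle with black cap, 56 across, 130 tall; loose bystander; origin at the centre of its underside (mm)
Mind the look-alikes: they are no part of the job. What is shaped like the unit but pink or turquoise is not meant.

How it is judged:
By the outcome, as a careful person would: the job done as asked, in the order asked, and still so for the second after the job is handed in, with the robot touching nothing.
It also fails if it takes over 72 s, if anything falls off the work surface, if the arm or the gripper's body presses on something with over 40 N, if the wrist force passes 120 N, or if a joint passes its speed limit or range.

## Robot

A 6-joint arm with a two-finger parallel gripper is mounted at the origin on the work surface. World frame = base frame: x ahead of the robot, y to its left, z up, the work surface at z = 0. Lengths are in m, angles in rad, forces in N, time in s.
With the tool pointing down it reaches from about 0.35 to 0.85 m from the base axis. Payload 8.1 kg.
Tool frame: the origin (TCP) lies between the finger pads; the fingertips stand 22 mm ahead of it and the grasp point (between the pads) lies 3 mm ahead of it; z points along the fingers, x is the direction in which the jaws open and shut, and the axes are right-handed (so a half turn about z gives the same grasp; the last joint's range is limited). The gripper opens to 93 mm and grips with 3 to 60 N. Pads are 15 mm wide; open, the fingers measure 128 mm over their backs; the gripper's body (75 mm by 188 mm) begins 65 mm behind the grasp point.
Start: joints at [-1.24, 0.13, 1.488, -0, 1.523, -0.085], TCP at [0.242, -0.549, 0.209] pointing down, gripper open.
Joint ranges: [-2.96, 2.96], [-0.89, 2.26], [0.02, 2.5], [-1.34, 4.48], [0, 2.73], [-2.66, 2.66]. Speed limits (rad/s): [2.39, 2.39, 2.79, 3.14, 3.14, 3.14].

## Interface

Orientations are given as a unit quaternion [x, y, z, w].
In Python, from bench import bot gives the robot as it stands. The module is installed in compiled form; this text tells all that it offers.
- The arm moves only by the tool step_arm, never from a script. Its argument "plan" is a list of rows, each an object with "offset": the shift along the tool's x, y, z in m, a list of three; "rotation": the turn, a rotation vector about the tool's x, y, z in rad, a list of three; "claw": the opening, from -1 (shut) to 1 (fully open). A call has exactly 10 rows; each row is the pose to reach, as a shift and turn from the pose commanded when the call began, along the tool's axes at that moment; what a row does not reach only later rows make up. A row lasts 1/10 s, in which the tool goes at most 50 mm and 8.59 degrees, less where a joint would pass 70% of its speed; a pose out of reach is approached as far as the arm can. A call with a gripper value outside its range is refused whole. The fingers move at their own pace and stop on an object; the grip force is fixed at half the most. Time passes only in rows, so rows that repeat a pose let the fingers close, or fill a call up. It gives the time, the measured TCP pose, the force and the opening at its end, in the units of the state.
- bot.sense(): the state, without advancing time (a new reading comes with each control period).
- bot.capture(name): name is "scene" or "top"; returns a dict with "image" (480x640x3 uint8, red, green, blue), "z_map" (480x640 float32, m along the optical axis (not along the pixel's ray), 0 where there is no reading), "fov_y" (degrees; the focal length in pixels is half the picture's height over the tangent of half this angle, whatever the lens; pixels are square), "cx", "cy" (the principal point, pixels), "pose" (4x4, takes a point from camera to world coordinates). Camera axes: x right, y up, looking along -z (the intrinsics and any distortion apply to the point x, -y, -z); pixel columns grow to the right and rows downward; lengths in m; the calibration is good to about 2 mm. A picture is of the moment at which its call begins.
- bot.hand_in(): hands the job in, once; it reports no verdict.
The state is a dict: "clock": time; "joints": joint angles; "qd": joint speeds; "effort": joint torques, N m; "ee_pos": TCP position; "tool_rot": TCP orientation; "ft_force": force on the tool from outside, world axes, zero at the start; "moment": the same for the moment, N m; "gripper_width": finger opening in m.
Only numpy, scipy, OpenCV 4.12 (cv2) and the standard library are available. Lean on these libraries where they do the work, as an engineer would, in place of code of your own. Each camera call takes 0.05 s, during which the arm holds its last target.

## Working session

There is one attempt and no reset: what is moved stays moved. The work goes in short steps, Python scripts to look and compute and a tool call to move; the robot and the scene stay as the last step left them, time stands still between calls to the robot, and variables do not carry over. Pictures are saved under pics/ and viewed, and the job is handed in when it is done.

Besides the shell and the picture viewer there is one more tool, called after "Emit:" as name(argument=value, ...), one argument or row to a line, values as JSON. step_arm: Moves the arm, as the interface text tells. Its arguments: {"type":"object","properties":{"plan":{"type":"array"}},"required":["plan"]}

```bash
mkdir -p pics; cat > h.py <<'E'
import numpy as np, cv2
from bench import bot
def cap(name,tag):
    d=bot.capture(name); np.savez(f'pics/{tag}.npz',**{k:np.array(v) for k,v in d.items()})
    cv2.imwrite(f'pics/{tag}.png',d['image'][:,:,::-1]); return d
def load(tag): return dict(np.load(f'pics/{tag}.npz'))
def f(d): return 240/np.tan(np.radians(float(d['fov_y']))/2)
def world(d,u,v,z=None):
    """z None: use depth; otherwise intersect plane z"""
    F=f(d); P=d['pose']; r=np.array([(u-d['cx'])/F,-(v-d['cy'])/F,-1.])
    if z is None: t=float(np.median(d['z_map'][int(v)-1:int(v)+2,int(u)-1:int(u)+2]))
    else:
        w=P[:3,:3]@r; t=(z-P[2,3])/w[2]
    return P[:3,:3]@(r*t)+P[:3,3]
def cloud(d):
    F=f(d); z=d['z_map']; v,u=np.mgrid[:480,:640]
    p=np.stack([(u-d['cx'])/F*z,-(v-d['cy'])/F*z,-z],-1)
    return p@d['pose'][:3,:3].T+d['pose'][:3,3]
def crop(tag,u0,v0,u1,v1,s,out):
    im=cv2.imread(f'pics/{tag}.png')[v0:v1,u0:u1]; cv2.imwrite(f'pics/{out}.png',cv2.resize(im,None,fx=s,fy=s,interpolation=cv2.INTER_CUBIC))
E
python3 - <<'E'
from h import *
for n in('scene','top'):
    d=cap(n,n+'0'); print(n,d.keys(),d['fov_y'],d['cx'],d['cy'],d['pose'].round(3).tolist())
print(bot.sense())
E
```

```text
scene dict_keys(['image', 'z_map', 'fov_y', 'cx', 'cy', 'pose']) 45.9553374744781 313.0624955350167 234.9659793592028 [[-0.74, -0.54, 0.4, 1.025], [0.673, -0.595, 0.44, 0.622], [0.001, 0.595, 0.804, 1.112], [0.0, 0.0, 0.0, 1.0]]
top dict_keys(['image', 'z_map', 'fov_y', 'cx', 'cy', 'pose']) 49.3256156293979 318.31998541892 247.40896929614678 [[0.015, 0.985, -0.173, 0.273], [-1.0, 0.014, -0.01, 0.041], [-0.008, 0.173, 0.985, 1.411], [0.0, 0.0, 0.0, 1.0]]
{'clock': 0.1, 'joints': array([-1.24040024e+00,  1.31094199e-01,  1.48918299e+00,  8.41286899e-07,
        1.52300145e+00, -8.53701408e-02]), 'qd': array([-0.00013114, -0.00261689, -0.00315001,  0.00179785, -0.00013367,
        0.00178952]), 'effort': array([ 2.82576329e-03, -5.61342144e+01, -4.93094087e+01,  7.68840057e-02,
        2.92166183e-02, -3.31645708e-05]), 'ee_pos': array([ 0.24219641, -0.54835671,  0.20768033]), 'tool_rot': array([ 8.37821569e-01, -5.45943502e-01, -6.64204805e-04, -5.19103198e-04]), 'ft_force': array([-0.02196307, -0.07738932,  0.30600875]), 'moment': array([ 0.02378519,  0.04708686, -0.03962705]), 'gripper_width': 0.09324140476632398}
```

View pics/scene0.png

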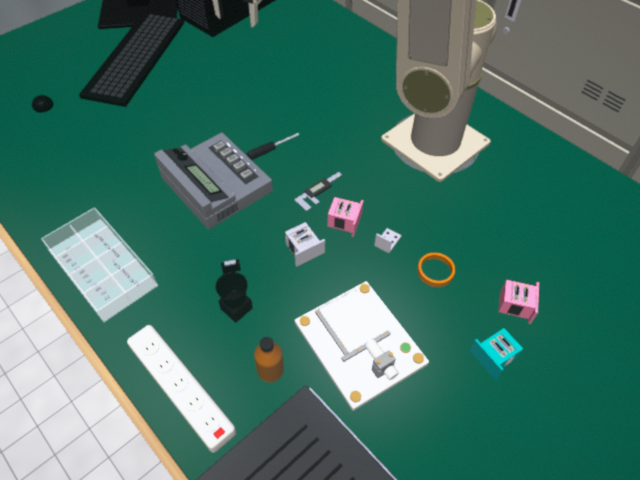

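View pics/top0.png

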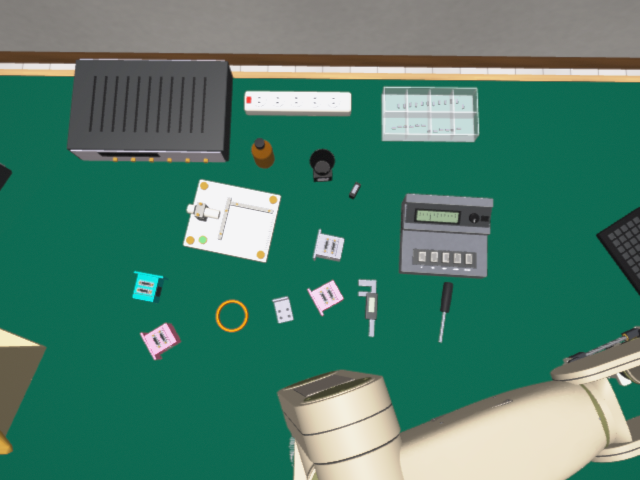

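The candidates, in `top` pixels, are a silver-grey box (328,246), pink boxes (326,296) and (160,341), and a turquoise box (147,287). The silver-grey one fits "aluminium", so I'll confirm it in enlarged crops.

```bash
python3 - <<'E'
from h import *
crop('top0',290,210,370,270,9,'c1'); crop('scene0',270,200,370,275,8,'c2'); crop('top0',170,170,295,270,6,'c3');crop('top0',390,185,500,285,6,'c4')
E
```

```text
(no output)
```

View pics/c1.png

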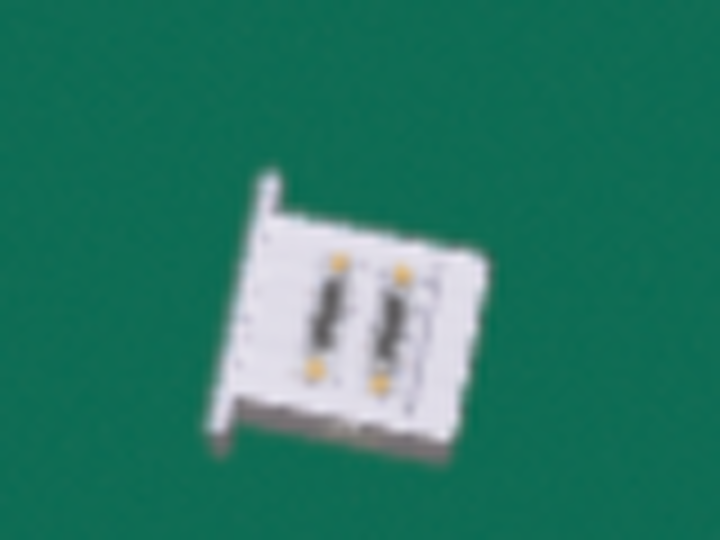

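View pics/c2.png

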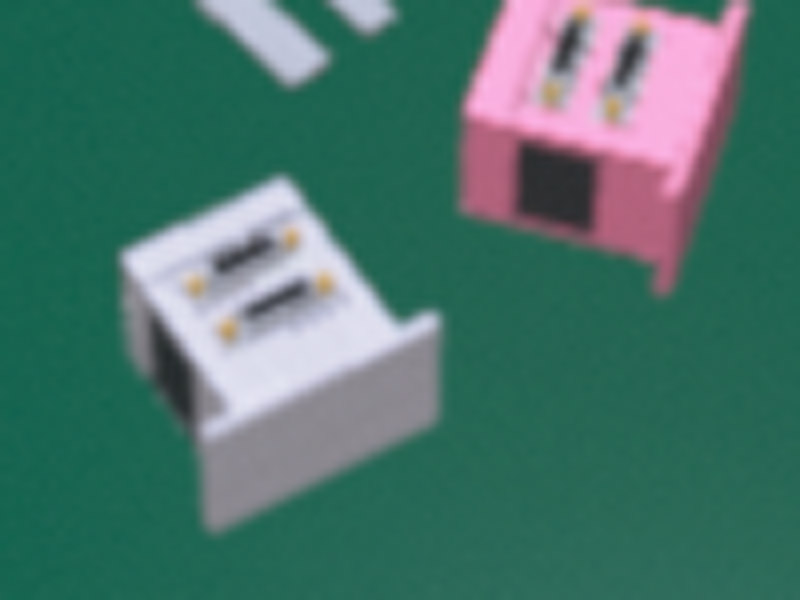

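View pics/c3.png

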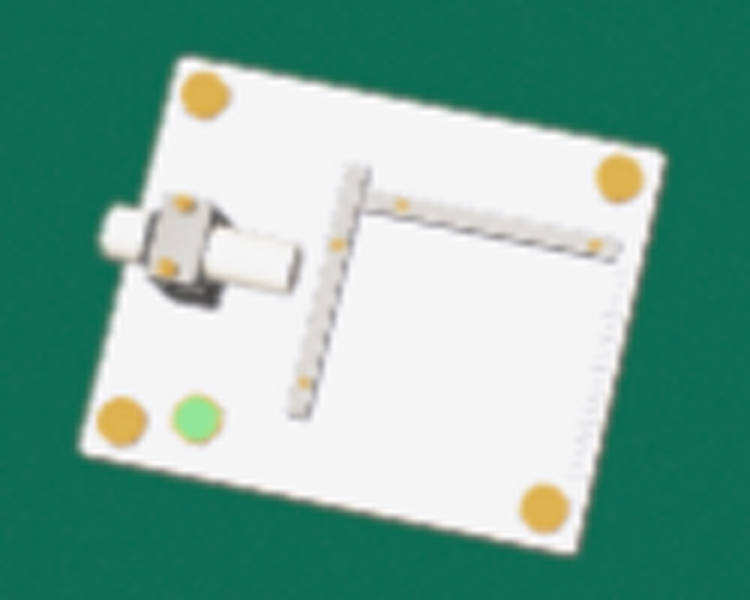

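View pics/c4.png

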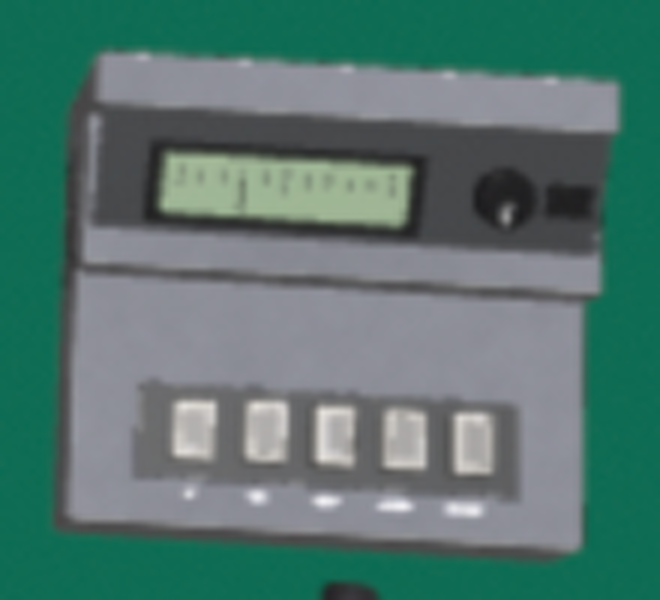

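The crops show (328,246) as the only plain aluminium box: two D connectors up, base plate and ears at its left (+y world), lid to the right. The pink and turquoise ones are decoys. Next I'll measure poses.

```bash
python3 - <<'E'
from h import *
def rect(m,P,nm):
    q=P[m][:,:2]; r=cv2.minAreaRect((q*1000).astype(np.float32)); print(nm,m.sum(),np.round(r[0],1),np.round(r[1],1),round(r[2],2),'zmed',np.median(P[m][:,2]).round(4))
for n in('scene0','top0'):
    d=load(n);P=cloud(d);im=d['image'].astype(int)
    for nm,(u,v) in {'unit':{'top0':(312,246),'scene0':(288,240)}[n] and {'u':{'top0':(335,238),'scene0':(290,236)}[n]}.items()} if 0 else {}: pass
    c=world(d,*{'top0':(330,240),'scene0':(300,242)}[n]); print(n,'unit pt',c.round(4))
    near=np.hypot(P[...,0]-c[0],P[...,1]-c[1])<.07
    print(np.histogram(P[...,2][near],bins=np.arange(-.005,.065,.005)))
    rect(near&(P[...,2]>.044)&(P[...,2]<.0535),P,'unit top')
    b=world(d,*{'top0':(230,235),'scene0':(362,345)}[n]); print('board pt',b.round(4))
    white=(im.min(-1)>150)&(im.max(-1)-im.min(-1)<40)
    near=np.hypot(P[...,0]-b[0],P[...,1]-b[1])<.19
    rect(near&(P[...,2]>.012)&(P[...,2]<.023),P,'board')
    k=world(d,*{'top0':(445,258),'scene0':(234,158)}[n]); print('key3?',k.round(4))
    near=np.hypot(P[...,0]-k[0],P[...,1]-k[1])<.2
    rect(near&(P[...,2]>.044)&(P[...,2]<.051),P,'deck')
    rect(near&(P[...,2]>.01),P,'meter')
    rect(np.hypot(P[...,0]-k[0],P[...,1]-k[1]<.09)&(abs(P[...,0]-k[0])<.03)&(abs(P[...,1]-k[1])<.09)&(P[...,2]>.058)&(P[...,2]<.066),P,'keys up') if 0 else rect((abs(P[...,0]-k[0])<.03)&(abs(P[...,1]-k[1])<.09)&(P[...,2]>.058)&(P[...,2]<.066),P,'keys up')
E
```

```text
scene0 unit pt [0.533  0.0365 0.0515]
(array([648, 707,  53,  45,  50,  41,  49,  53,  46,  52, 289, 284,  64,
         4]), array([-0.005,  0.   ,  0.005,  0.01 ,  0.015,  0.02 ,  0.025,  0.03 ,
        0.035,  0.04 ,  0.045,  0.05 ,  0.055,  0.06 ,  0.065]))
unit top 551 [519.   28.4] [74.1 76.3] 81.6 zmed 0.0497
board pt [0.6018 0.3086 0.0287]
board 7401 [638.6 284.6] [231.3 289.7] 79.06 zmed 0.0182
key3? [ 0.4869 -0.271   0.0613]
deck 1758 [ 546.7 -276.6] [229.1 200.1] 87.37 zmed 0.0466
meter 6614 [ 485.8 -258.3] [269.2 373.6] 73.41 zmed 0.0505
keys up 225 [ 488.5 -276.1] [141.2  28.4] 87.57 zmed 0.0613
top0 unit pt [0.5314 0.024  0.0508]
(array([474, 738, 131,  12,   3,  10,   8,   9,   6,  17, 154, 305,  83,
        23]), array([-0.005,  0.   ,  0.005,  0.01 ,  0.015,  0.02 ,  0.025,  0.03 ,
        0.035,  0.04 ,  0.045,  0.05 ,  0.055,  0.06 ,  0.065]))
unit top 399 [515.8  26.7] [70.1 74.7] 79.27 zmed 0.0505
board pt [0.5476 0.2957 0.0185]
board 4437 [523.9 304.8] [231.5 325.5] 79.29 zmed 0.0187
key3? [ 0.4855 -0.2757  0.0635]
deck 2405 [ 536.2 -279.1] [226.4 182.5] 87.02 zmed 0.0474
meter 7417 [ 467.2 -278.3] [372.2 358.9] 87.26 zmed 0.0526
keys up 272 [ 487.8 -278. ] [138.7  27.6] 87.21 zmed 0.0615
```

```bash
python3 - <<'E'
from h import *
px={'top0':dict(B1=(319.6,229.2),B2=(313.4,257.6),L1=(344.2,238.2),L2=(340,258.8)),
'scene0':dict(L1=(305.6,222.4),L2=(285.3,231.5),B1=(295.6,255),B2=(325,239.8))}
for n in px:
    d=load(n); w={k:world(d,*p,z=.05)[:2]*1000 for k,p in px[n].items()}
    print(n,{k:v.round(1) for k,v in w.items()})
    for a,b in(('B1','B2'),('L1','L2')):
        e=w[a]-w[b]; print(a,b,'len',np.hypot(*e).round(1),'ang',np.degrees(np.arctan2(e[1],e[0])).round(1))
    b=(w['B1']+w['B2'])/2; l=(w['L1']+w['L2'])/2; e=l-b; print('z len',np.hypot(*e).round(1),'dir',np.degrees(np.arctan2(e[1],e[0])).round(1),'base mid',b.round(1),'mid36',(b+e/np.hypot(*e)*36).round(1))
# board outlines
for n,seed in(('top0',(230,235)),('scene0',(330,320))):
    d=load(n); P=cloud(d); im=d['image']
    m=((P[...,2]>.010)&(im.min(-1)>100)|( (P[...,2]>.012)&(im[...,0]>150)))
    b=world(d,*seed); m&=np.hypot(P[...,0]-b[0],P[...,1]-b[1])<.2
    m=m.astype(np.uint8); m=cv2.morphologyEx(m,cv2.MORPH_OPEN,np.ones((3,3)))
    k,lab,st,_=cv2.connectedComponentsWithStats(m); L=lab[seed[1],seed[0]]
    c=cv2.findContours((lab==L).astype(np.uint8),0,1)[0][0]; h=cv2.convexHull(c)
    q=cv2.approxPolyDP(h,8,True)[:,0]; print(n,'board corners',q.tolist())
    W=np.array([world(d,*p,z=.018)[:2]*1000 for p in q]); print(W.round(1).tolist())
    if len(q)==4:
        print('sides',[np.hypot(*(W[i]-W[i-1])).round(1) for i in range(4)],'angs',[np.degrees(np.arctan2(*(W[i]-W[i-1])[::-1])).round(2) for i in range(4)],'centre',W.mean(0).round(1))
E
```

```text
top0 {'B1': array([560.4,  52. ]), 'B2': array([483.8,  67.2]), 'L1': array([537. , -13.6]), 'L2': array([481.6,  -2.9])}
B1 B2 len 78.2 ang -11.2
L1 L2 len 56.4 ang -10.9
z len 69.0 dir -100.7 base mid [522.1  59.6] mid36 [515.4  24.2]
scene0 {'L1': array([484.4,   1.7]), 'L2': array([537.7, -10.2]), 'B1': array([563.8,  56.2]), 'B2': array([485.2,  69.9])}
B1 B2 len 79.8 ang -9.9
L1 L2 len 54.5 ang 167.4
z len 68.7 dir -101.3 base mid [524.5  63.1] mid36 [517.4  27.8]
top0 board corners [[200, 180], [280, 196], [266, 261], [184, 245]]
[[702.0, 386.1], [659.1, 162.8], [477.6, 195.5], [518.3, 419.6]]
sides [np.float64(186.7), np.float64(227.4), np.float64(184.4), np.float64(227.8)] angs [np.float64(-10.34), np.float64(-100.87), np.float64(169.79), np.float64(79.71)] centre [589.3 291. ]
scene0 board corners [[367, 281], [419, 353], [405, 377], [352, 407], [296, 318]]
[[477.1, 201.8], [522.6, 398.1], [583.2, 413.9], [706.2, 385.7], [658.3, 164.4]]
```

```bash
python3 - <<'E'
from h import *
crop('scene0',290,280,430,405,5,'c5'); crop('scene0',195,130,275,190,9,'c6')
E
```

```text
(no output)
```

View pics/c5.png

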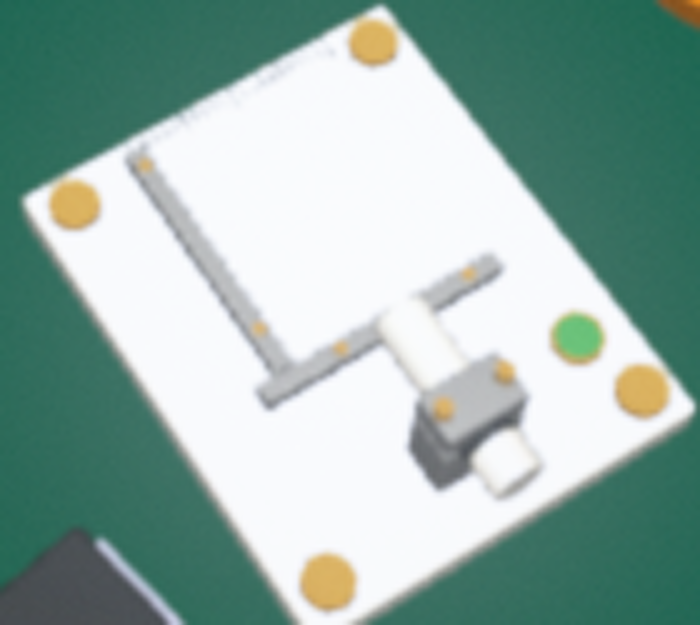

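View pics/c6.png

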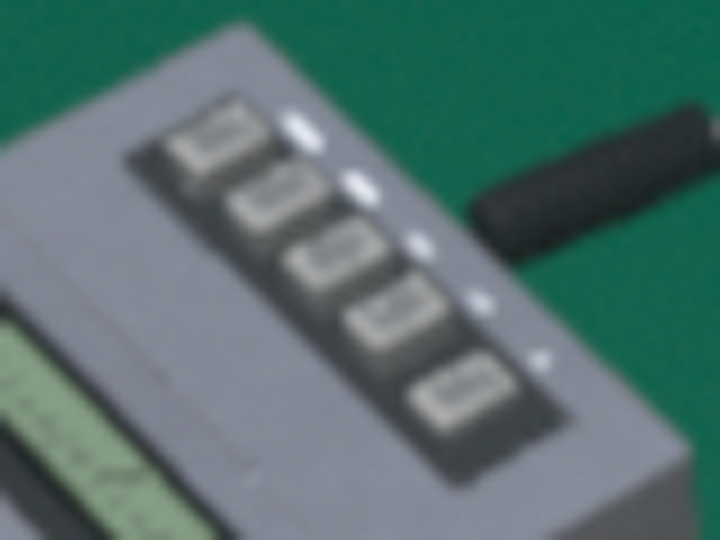

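```bash
cat >> h.py <<'E'
from scipy.spatial.transform import Rotation as R
def pose(yaw,tilt):
    """tool x at yaw deg (world xy); tool z down tilted by tilt deg toward horizontal dir yaw+90"""
    x=np.array([np.cos(np.radians(yaw)),np.sin(np.radians(yaw)),0]); h=np.array([-x[1],x[0],0]); t=np.radians(tilt)
    z=-np.cos(t)*np.array([0,0,1.])+np.sin(t)*h
    return R.from_matrix(np.stack([x,np.cross(z,x),z],1))
def to(grasp,Rt,back=0.):
    """grasp = world place of grasp point (3mm ahead of TCP)"""
    s=bot.sense(); Rc=R.from_quat(s['tool_rot']); tcp=np.array(grasp)-Rt.apply([0,0,.003+back])
    o=Rc.inv().apply(tcp-s['ee_pos']); r=(Rc.inv()*Rt).as_rotvec()
    print('t',round(s['clock'],2),'off',o.round(4).tolist(),'rot',r.round(4).tolist(),'F',s['ft_force'].round(1),'w',round(s['gripper_width'],4),'j',s['joints'].round(2))
UY=-11.0; NY=-10.2
E
python3 - <<'E'
from h import *
d=load('top0'); o=lambda p,s,ou,ov:(ou+p[0]/s-.5+.5/s,ov+p[1]/s-.5+.5/s)
a,b=[world(d,*o(p,6,170,170),z=.028)[:2]*1e3 for p in((372,172),(312,416))]
c,e=[world(d,*o(p,6,170,170),z=.028)[:2]*1e3 for p in((368,212),(610,262))]
print('stop face',a.round(1),b.round(1),np.degrees(np.arctan2(*(a-b)[::-1])).round(2)); print('rail face',c.round(1),e.round(1),np.degrees(np.arctan2(*(c-e)[::-1])).round(2))
ds=load('scene0')
a2,b2=[world(ds,*o(p,5,290,280),z=.028)[:2]*1e3 for p in((262,385),(490,257))]
c2,e2=[world(ds,*o(p,5,290,280),z=.028)[:2]*1e3 for p in((150,155),(293,362))]
print('scene stop',a2.round(1),b2.round(1),np.degrees(np.arctan2(*(a2-b2)[::-1])).round(2),'rail',c2.round(1),e2.round(1),np.degrees(np.arctan2(*(e2-c2)[::-1])).round(2))
x=np.array([np.cos(np.radians(NY)),np.sin(np.radians(NY))]);y=np.array([-x[1],x[0]])
for s,A,C in(('top',(a+b)/2,(c+e)/2),('scene',(a2+b2)/2,(c2+e2)/2)):
    print(s,'nest',((A@y-25)*y+(C@x-39)*x).round(1))
print('probe tip top',world(d,*o((297,268),6,170,170),z=.054).round(4),'scene',world(ds,*o((400,318),5,290,280),z=.054).round(4))
for i,p in enumerate(((195,430),(267,430),(335,435),(405,438),(473,443))): print('key',i+1,world(d,*o(p,6,390,185),z=.062 if i else .0547)[:2].round(4))
for i,p in zip((5,4,3,2,1),((218,140),(280,195),(337,251),(396,310),(462,388))): print('key sc',i,world(ds,*o(p,9,195,130),z=.062 if i>1 else .0547)[:2].round(4))
for k,p in dict(pink=(326,296),saver=(355,190),trk=(322,165),solv=(262,150),brk=(284,310),cal=(370,300)).items(): print(k,world(d,*p).round(3))
xu=np.array([.5164,.026]); z=np.radians(UY-90); g=np.r_[xu+.012*np.array([np.cos(z),np.sin(z)]),.025]; print('grasp',g.round(4))
to(g,pose(UY,45),.10)
E
```

```text
stop face [648.2 294.2] [534.7 316.2] -10.98
rail face [629.4 295.2] [607.6 184.3] 78.85
scene stop [650.4 299.1] [538.6 322.1] -11.64 rail [612.  189.4] [633.8 300.3] 78.85
top nest [586.3 280.8]
scene nest [590.6 285.9]
probe tip top [0.5967 0.3209 0.054 ] scene [0.5974 0.3235 0.054 ]
key 1 [ 0.4907 -0.2179]
key 2 [ 0.4899 -0.2478]
key 3 [ 0.4882 -0.2772]
key 4 [ 0.4873 -0.3075]
key 5 [ 0.4855 -0.3369]
key sc 5 [ 0.4882 -0.3343]
key sc 4 [ 0.4884 -0.3043]
key sc 3 [ 0.4898 -0.2755]
key sc 2 [ 0.4916 -0.2459]
key sc 1 [ 0.4926 -0.2156]
pink [0.383 0.033 0.052]
saver [ 0.675 -0.043  0.031]
trk [0.741 0.048 0.044]
solv [0.758 0.206 0.107]
brk [0.348 0.144 0.005]
cal [ 0.377 -0.085  0.012]
grasp [0.5141 0.0142 0.025 ]
t 0.1 off [-0.3449, -0.4344, 0.1105] rot [0.7216, -0.3761, -0.912] F [-0.  -0.1  0.3] w 0.0932 j [-1.24  0.13  1.49  0.    1.52 -0.09]
```

```bash
python3 - <<'E'
from h import *
to([.5141,.0142,.025],pose(UY,45),.20)
to([.40,-.1,.30],pose(UY,45),0)
E
```

```text
t 0.1 off [-0.2869, -0.394, 0.0397] rot [0.7216, -0.3761, -0.912] F [-0.  -0.1  0.3] w 0.0932 j [-1.24  0.13  1.49  0.    1.52 -0.09]
t 0.1 off [-0.3448, -0.3242, -0.0938] rot [0.7216, -0.3761, -0.912] F [-0.  -0.1  0.3] w 0.0932 j [-1.24  0.13  1.49  0.    1.52 -0.09]
```

Emit:
step_arm(
  plan=[
    {"offset": [-0.17,-0.16,-0.09],"rotation": [0.36,-0.19,-0.45],"claw": 0.7},
    {"offset": [-0.17,-0.16,-0.09],"rotation": [0.36,-0.19,-0.45],"claw": 0.7},
    {"offset": [-0.17,-0.16,-0.09],"rotation": [0.36,-0.19,-0.45],"claw": 0.7},
    {"offset": [-0.345,-0.324,-0.09],"rotation": [0.72,-0.376,-0.912],"claw": 0.7},
    {"offset": [-0.345,-0.324,-0.09],"rotation": [0.72,-0.376,-0.912],"claw": 0.7},
    {"offset": [-0.345,-0.324,-0.09],"rotation": [0.72,-0.376,-0.912],"claw": 0.7},
    {"offset": [-0.345,-0.324,-0.09],"rotation": [0.72,-0.376,-0.912],"claw": 0.7},
    {"offset": [-0.345,-0.324,-0.09],"rotation": [0.72,-0.376,-0.912],"claw": 0.7},
    {"offset": [-0.345,-0.324,-0.09],"rotation": [0.72,-0.376,-0.912],"claw": 0.7},
    {"offset": [-0.345,-0.324,-0.09],"rotation": [0.72,-0.376,-0.912],"claw": 0.7},
  ],
)

```text
clock: 1.1
ee_pos: [0.3996, -0.0999, 0.2977]
tool_rot: [0.92, -0.088, 0.036, -0.381]
ft_force: [0.1, -0.7, 0.5]
gripper_width: 0.0791
```

```bash
python3 - <<'E'
from h import *
to([.5141,.0142,.025],pose(UY,45),.09)
to([.5141,.0142,.025],pose(UY,45),0)
E
```

```text
t 1.1 off [0.0911, 0.0982, 0.1943] rot [-0.0004, 0.0023, -0.0005] F [ 0.1 -0.7  0.5] w 0.0791 j [-0.92 -0.11  1.77  0.62  1.98 -0.62]
t 1.1 off [0.0913, 0.0982, 0.2843] rot [-0.0004, 0.0023, -0.0005] F [ 0.1 -0.7  0.5] w 0.0791 j [-0.92 -0.11  1.77  0.62  1.98 -0.62]
```

Emit:
step_arm(
  plan=[
    {"offset": [0.091,0.098,0.06],"rotation": [0,0.002,0],"claw": 0.7},
    {"offset": [0.091,0.098,0.06],"rotation": [0,0.002,0],"claw": 0.7},
    {"offset": [0.091,0.098,0.06],"rotation": [0,0.002,0],"claw": 0.7},
    {"offset": [0.091,0.098,0.2],"rotation": [0,0.002,0],"claw": 0.7},
    {"offset": [0.091,0.098,0.2],"rotation": [0,0.002,0],"claw": 0.7},
    {"offset": [0.091,0.098,0.2],"rotation": [0,0.002,0],"claw": 0.7},
    {"offset": [0.091,0.098,0.2],"rotation": [0,0.002,0],"claw": 0.7},
    {"offset": [0.091,0.098,0.2],"rotation": [0,0.002,0],"claw": 0.7},
    {"offset": [0.091,0.098,0.2],"rotation": [0,0.002,0],"claw": 0.7},
    {"offset": [0.091,0.098,0.2],"rotation": [0,0.002,0],"claw": 0.7},
  ],
)

```text
clock: 2.1
ee_pos: [0.5035, -0.0513, 0.0891]
tool_rot: [0.92, -0.089, 0.039, -0.379]
ft_force: [-0.2, 0.6, -0.4]
gripper_width: 0.0791
```

```bash
python3 - <<'E'
from h import *
to([.5141,.0142,.025],pose(UY,45),0)
cap('scene','s1'); crop('s1',220,130,420,280,4,'s1c'); cap('top','t1'); crop('t1',260,190,420,310,5,'t1c')
E
```

```text
t 2.1 off [-0.0025, -0.002, 0.0893] rot [0.0044, -0.0049, 0.0014] F [-0.2  0.6 -0.4] w 0.0791 j [-0.71  0.24  1.82  0.66  1.54 -0.69]
```

View pics/s1c.png

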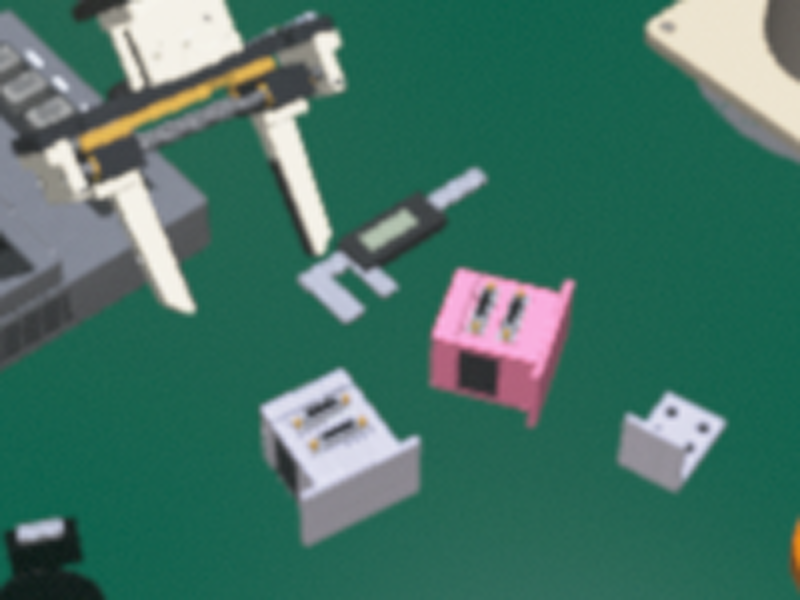

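View pics/t1c.png

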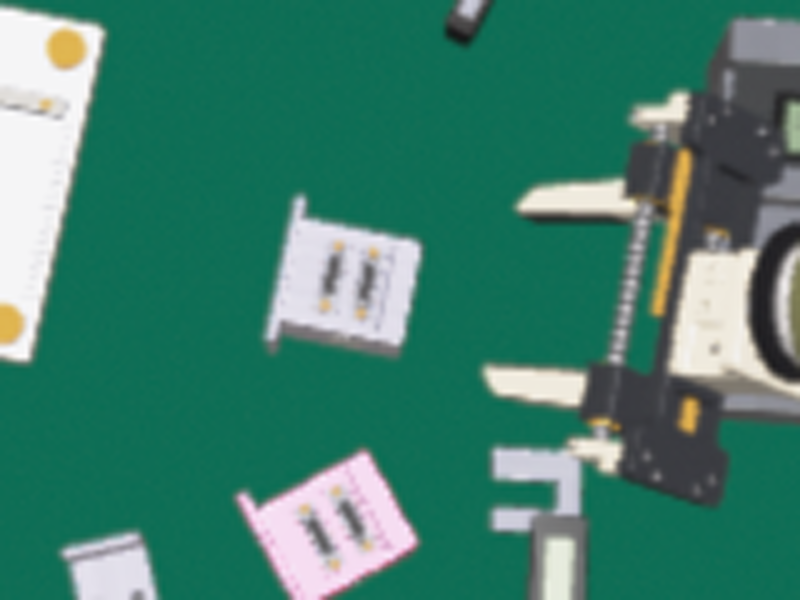

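```bash
python3 - <<'E'
from h import *
for t,a,b,ou,ov,s in(('t1',(518,207),(484,372),260,190,5),('s1',(190,310),(318,252),220,130,4)):
    d=load(t); w=[world(d,ou+p[0]/s-.4,ov+p[1]/s-.4,z=.073) for p in(a,b)]
    print(t,w[0].round(4),w[1].round(4),((w[0]+w[1])/2).round(4))
s=bot.sense(); print(s['ee_pos']+R.from_quat(s['tool_rot']).apply([0,0,.022]))
E
```

```text
t1 [ 0.5523 -0.0621  0.073 ] [ 0.4651 -0.0446  0.073 ] [ 0.5087 -0.0534  0.073 ]
s1 [ 0.5331 -0.0804  0.073 ] [ 0.4471 -0.0633  0.073 ] [ 0.4901 -0.0719  0.073 ]
[ 0.50626231 -0.03585462  0.07318953]
```

```bash
python3 - <<'E'
from h import *
s=bot.sense(); print(s['clock'],s['ee_pos'],s['qd'].round(3))
d=cap('scene','s2'); crop('s2',220,130,320,210,8,'s2c')
Rt=R.from_quat(s['tool_rot']); 
for n,d in(('s2',d),('t1',load('t1'))):
    P=cloud(d); q=Rt.inv().apply((P-s['ee_pos']).reshape(-1,3)).reshape(480,640,3)
    m=(np.abs(q[...,1])<.02)&(np.abs(q[...,0])<.09)&(q[...,2]>-.05)&(q[...,2]<.05)&(P[...,2]>.02)
    v,u=np.nonzero(m); print(n,m.sum()); qq=q[m]
    for sg in(1,-1):
        k=qq[:,0]*sg>0; a=qq[k]; i=np.argsort(-a[:,2])[:8]; print((a[i]*1000).round(0).tolist(), np.c_[u[k][i],v[k][i]].tolist())
E
```

```text
2.2 [ 0.50320828 -0.05104263  0.08880995] [ 0.003  0.002  0.008  0.001 -0.002 -0.   ]
s2 265
[[44.0, 10.0, -10.0], [43.0, -10.0, -10.0], [46.0, -12.0, -11.0], [46.0, -6.0, -11.0], [42.0, -8.0, -11.0], [45.0, -11.0, -13.0], [40.0, -4.0, -13.0], [47.0, -11.0, -14.0]] [[265, 207], [268, 207], [267, 207], [266, 207], [268, 206], [267, 206], [268, 205], [266, 206]]
[[-41.0, -14.0, -11.0], [-40.0, -10.0, -12.0], [-46.0, -10.0, -12.0], [-40.0, 1.0, -12.0], [-39.0, -7.0, -12.0], [-44.0, -8.0, -13.0], [-41.0, -12.0, -14.0], [-41.0, -6.0, -14.0]] [[300, 192], [299, 192], [301, 191], [297, 192], [298, 192], [300, 191], [299, 191], [298, 191]]
t1 154
[[40.0, 6.0, -11.0], [40.0, -3.0, -12.0], [41.0, -1.0, -13.0], [47.0, -8.0, -14.0], [44.0, -8.0, -15.0], [41.0, -11.0, -15.0], [40.0, 5.0, -15.0], [43.0, -12.0, -15.0]] [[367, 234], [365, 233], [366, 233], [365, 230], [365, 231], [364, 232], [368, 234], [364, 231]]
[[-43.0, -8.0, -11.0], [-40.0, -6.0, -11.0], [-45.0, -7.0, -13.0], [-48.0, -8.0, -15.0], [-43.0, -10.0, -16.0], [-40.0, -8.0, -16.0], [-42.0, -8.0, -17.0], [-52.0, -7.0, -18.0]] [[357, 264], [358, 263], [358, 265], [358, 266], [358, 264], [359, 263], [359, 264], [359, 268]]
```

View pics/s2c.png

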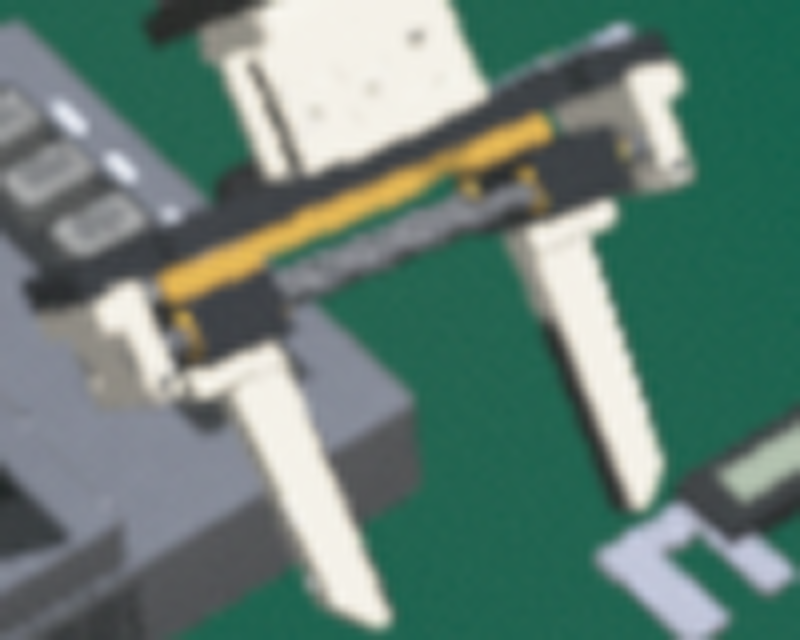

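```bash
python3 - <<'E'
from h import *
s=bot.sense(); Rt=R.from_quat(s['tool_rot']); print(Rt.as_matrix().round(3))
for n in('s2','t1'):
    d=load(n);P=cloud(d); q=Rt.inv().apply((P-s['ee_pos']).reshape(-1,3)).reshape(480,640,3)*1000
    m=(np.abs(q[...,1])<60)&(np.abs(q[...,0])<110)&(q[...,2]>-200)&(q[...,2]<60)&(P[...,2]>.025)
    print(n)
    for a in range(-160,40,10):
        k=m&(q[...,2]>=a)&(q[...,2]<a+10); 
        if k.sum(): print(a,k.sum(),np.percentile(q[k],[2,50,98],axis=0).round(0).tolist())
E
```

```text
[[ 0.981 -0.135  0.138]
 [-0.193 -0.697  0.691]
 [ 0.003 -0.704 -0.71 ]]
s2
-160 130 [[-39.0, -29.0, -160.0], [-5.0, -21.0, -155.0], [17.0, 16.0, -150.0]]
-150 133 [[-38.0, -28.0, -150.0], [-3.0, -23.0, -145.0], [17.0, 18.0, -140.0]]
-140 367 [[-88.0, -39.0, -139.0], [8.0, -23.0, -135.0], [94.0, 24.0, -130.0]]
-130 339 [[-88.0, -39.0, -130.0], [10.0, -22.0, -125.0], [93.0, 22.0, -120.0]]
-120 325 [[-83.0, -40.0, -120.0], [-16.0, -28.0, -114.0], [89.0, 29.0, -110.0]]
-110 312 [[-82.0, -41.0, -110.0], [10.0, -33.0, -106.0], [86.0, 25.0, -100.0]]
-100 157 [[-81.0, -39.0, -100.0], [41.0, -14.0, -96.0], [87.0, 24.0, -90.0]]
-90 80 [[-58.0, -14.0, -90.0], [42.0, -8.0, -85.0], [58.0, 6.0, -80.0]]
-80 79 [[-55.0, -14.0, -80.0], [-40.0, -9.0, -75.0], [58.0, 7.0, -70.0]]
-70 79 [[-56.0, -14.0, -70.0], [40.0, -9.0, -65.0], [57.0, 7.0, -60.0]]
-60 75 [[-54.0, -14.0, -59.0], [-39.0, -8.0, -55.0], [57.0, 7.0, -50.0]]
-50 77 [[-55.0, -13.0, -50.0], [39.0, -8.0, -45.0], [56.0, 7.0, -40.0]]
-40 68 [[-53.0, -14.0, -40.0], [0.0, -9.0, -35.0], [56.0, 5.0, -30.0]]
-30 69 [[-53.0, -14.0, -30.0], [40.0, -9
[... 601 characters left out ...]
0.0], [14.0, -34.0, -106.0], [84.0, 3.0, -101.0]]
-100 22 [[-85.0, -35.0, -100.0], [42.0, -23.0, -98.0], [81.0, 7.0, -92.0]]
-90 11 [[41.0, -13.0, -87.0], [43.0, -9.0, -85.0], [50.0, 9.0, -80.0]]
-80 38 [[-55.0, -13.0, -80.0], [42.0, -10.0, -74.0], [57.0, 1.0, -71.0]]
-70 52 [[-55.0, -13.0, -70.0], [40.0, -9.0, -65.0], [57.0, 5.0, -60.0]]
-60 50 [[-55.0, -14.0, -60.0], [-1.0, -9.0, -54.0], [55.0, 3.0, -50.0]]
-50 43 [[-55.0, -13.0, -50.0], [40.0, -9.0, -45.0], [54.0, 6.0, -41.0]]
-40 44 [[-54.0, -13.0, -40.0], [39.0, -9.0, -34.0], [55.0, 4.0, -30.0]]
-30 43 [[-53.0, -12.0, -30.0], [40.0, -8.0, -25.0], [54.0, 5.0, -20.0]]
-20 21 [[-50.0, -12.0, -19.0], [40.0, -8.0, -15.0], [48.0, 5.0, -11.0]]
```

```bash
python3 - <<'E'
from h import *
d=load('scene0');P=cloud(d)
m=(np.hypot(P[...,0]-.242,P[...,1]+.548)<.15)&(P[...,2]>.05)
v,u=np.nonzero(m); p=P[m]; Rt=R.from_quat([8.37821569e-01,-5.45943502e-01,-6.6e-4,-5.2e-4]); q=Rt.inv().apply(p-[.24219641,-.54835671,.20768])*1000
i=np.argsort(-q[:,2])[:25]; print(np.c_[q[i].round(0),u[i],v[i]])
for a in range(-60,40,10):
    k=(q[:,2]>=a)&(q[:,2]<a+10)
    if k.sum(): print(a,k.sum(),np.percentile(q[k],[2,50,98],axis=0).round(0).tolist())
crop('scene0',180,0,300,60,6,'c7')
E
```

```text
[[ 49.   9.  -7. 223.  15.]
 [ 51.  -4.  -8. 220.  17.]
 [ 58.  -3.  -8. 218.  16.]
 [ 50.   6.  -9. 222.  15.]
 [-51.  -8.  -9. 252.  26.]
 [ 51.  -8. -11. 219.  17.]
 [-52.  -5. -11. 253.  25.]
 [-51.  -7. -12. 252.  25.]
 [ 46.   5. -13. 223.  14.]
 [ 43.  -5. -13. 222.  16.]
 [ 56.  -5. -13. 218.  15.]
 [ 43. -10. -13. 221.  17.]
 [ 48.  -2. -14. 221.  15.]
 [ 47.   3. -14. 222.  14.]
 [ 50.  -9. -14. 219.  16.]
 [-48.  -8. -15. 251.  24.]
 [ 52.  -6. -15. 219.  15.]
 [ 49.  -5. -15. 220.  15.]
 [ 46.   6. -15. 223.  13.]
 [ 49.  -0. -15. 221.  14.]
 [-51. -13. -16. 251.  25.]
 [-52.  -9. -16. 252.  24.]
 [ 55.  -5. -16. 218.  14.]
 [ 60.  -7. -17. 216.  14.]
 [ 47.   9. -17. 223.  12.]]
-60 56 [[-64.0, -13.0, -60.0], [-2.0, -8.0, -55.0], [60.0, 6.0, -50.0]]
-50 59 [[-65.0, -14.0, -49.0], [-47.0, -8.0, -45.0], [61.0, 6.0, -40.0]]
-40 47 [[-64.0, -12.0, -40.0], [44.0, -8.0, -34.0], [61.0, 5.0, -30.0]]
-30 44 [[-62.0, -11.0, -29.0], [-2.0, -7.0, -25.0], [59.0, 8.0, -21.0]]
-20 35 [[-60.0, -13.0, -20.0], [46.0, -6.0, -16.0], [57.0, 9.0, -11.0]]
-10 5 [[-43.0, -8.0, -9.0], [50.0, -3.0, -8.0], [57.0, 9.0, -7.0]]
```

View pics/c7.png

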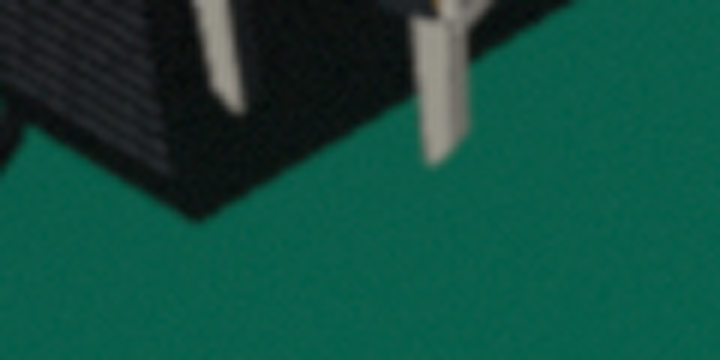

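Both cameras, at two different tool poses, place the fingertips and gripper body about 31 mm further back along tool z than the reported TCP implies. I'll advance to the nominal pose, which is safe either way, and check it by image.

Emit:
step_arm(
  plan=[
    {"offset": [-0.002,-0.002,0.03],"rotation": [0,-0.004,0],"claw": 0.7},
    {"offset": [-0.002,-0.002,0.06],"rotation": [0.004,-0.004,0],"claw": 0.7},
    {"offset": [-0.002,-0.002,0.075],"rotation": [0.004,-0.004,0],"claw": 0.7},
    {"offset": [-0.002,-0.002,0.085],"rotation": [0.004,-0.004,0],"claw": 0.7},
    {"offset": [-0.002,-0.002,0.089],"rotation": [0.004,-0.004,0],"claw": 0.7},
    {"offset": [-0.002,-0.002,0.089],"rotation": [0.004,-0.004,0],"claw": 0.7},
    {"offset": [-0.002,-0.002,0.089],"rotation": [0.004,-0.004,0],"claw": 0.7},
    {"offset": [-0.002,-0.002,0.089],"rotation": [0.004,-0.004,0],"claw": 0.7},
    {"offset": [-0.002,-0.002,0.089],"rotation": [0.004,-0.004,0],"claw": 0.7},
    {"offset": [-0.002,-0.002,0.089],"rotation": [0.004,-0.004,0],"claw": 0.7},
  ],
)

```text
clock: 3.25
ee_pos: [0.5131, 0.0134, 0.0263]
tool_rot: [0.919, -0.088, 0.036, -0.381]
ft_force: [-0.5, -0.5, 0.0]
gripper_width: 0.0792
```

```bash
python3 - <<'E'
from h import *
to([.5141,.0142,.025],pose(UY,45),0)
cap('scene','s3'); crop('s3',250,180,350,270,8,'s3c'); cap('top','t3'); crop('t3',290,205,390,280,8,'t3c')
s=bot.sense(); Rt=R.from_quat(s['tool_rot'])
for n in('s3','t3'):
    d=load(n);P=cloud(d); q=Rt.inv().apply((P-s['ee_pos']).reshape(-1,3)).reshape(480,640,3)*1000
    m=(np.abs(q[...,1])<16)&(np.abs(q[...,0])<60)&(np.abs(q[...,0])>33)&(q[...,2]>-80)&(q[...,2]<60)&(P[...,2]>.01)
    for a in range(-40,40,5):
        k=m&(q[...,2]>=a)&(q[...,2]<a+5); 
        if k.sum(): print(n,a,k.sum(),np.percentile(q[k],[2,50,98],axis=0).round(0).tolist())
E
```

```text
t 3.25 off [0.0008, 0.0002, -0.0014] rot [-0.0009, 0.0012, 0.0003] F [-0.5 -0.5  0. ] w 0.0792 j [-0.6   0.3   1.89  0.72  1.39 -0.71]
s3 -40 33 [[-53.0, -15.0, -40.0], [-38.0, -9.0, -38.0], [56.0, 4.0, -35.0]]
s3 -35 35 [[-52.0, -14.0, -35.0], [-39.0, -8.0, -33.0], [56.0, 5.0, -30.0]]
s3 -30 31 [[-52.0, -12.0, -30.0], [40.0, -7.0, -27.0], [55.0, 6.0, -25.0]]
s3 -25 33 [[-53.0, -15.0, -25.0], [-38.0, -8.0, -23.0], [55.0, 6.0, -20.0]]
s3 -20 26 [[-51.0, -12.0, -20.0], [-38.0, -8.0, -18.0], [53.0, 2.0, -15.0]]
s3 -15 19 [[-46.0, -14.0, -15.0], [-38.0, -8.0, -13.0], [48.0, 7.0, -10.0]]
s3 -10 2 [[-41.0, 1.0, -10.0], [-40.0, 4.0, -10.0], [-40.0, 7.0, -10.0]]
t3 -40 18 [[-55.0, -12.0, -40.0], [40.0, -9.0, -38.0], [54.0, -2.0, -36.0]]
t3 -35 19 [[-54.0, -13.0, -35.0], [43.0, -10.0, -34.0], [55.0, 5.0, -31.0]]
t3 -30 21 [[-53.0, -12.0, -30.0], [-41.0, -9.0, -28.0], [49.0, 8.0, -25.0]]
t3 -25 17 [[-54.0, -13.0, -25.0], [40.0, -8.0, -22.0], [49.0, 7.0, -21.0]]
t3 -20 13 [[-49.0, -12.0, -20.0], [39.0, -9.0, -18.0], [52.0, 3.0, -16.0]]
t3 -15 9 [[-44.0, -10.0, -15.0], [41.0, -9.0, -13.0], [44.0, 9.0, -10.0]]
t3 -10 2 [[41.0, -4.0, -7.0], [44.0, -1.0, -7.0], [48.0, 2.0, -7.0]]
```

View pics/s3c.png

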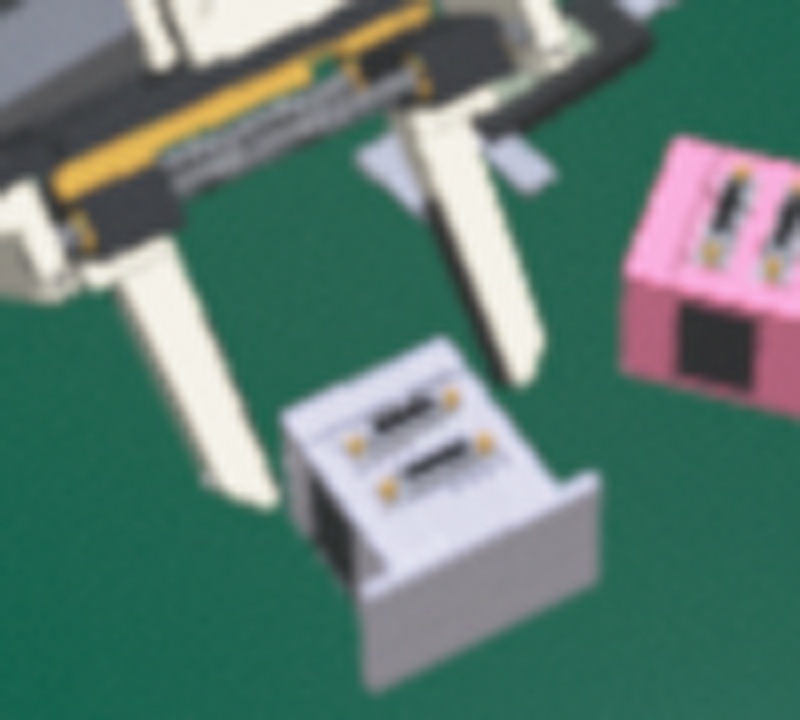

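View pics/t3c.png

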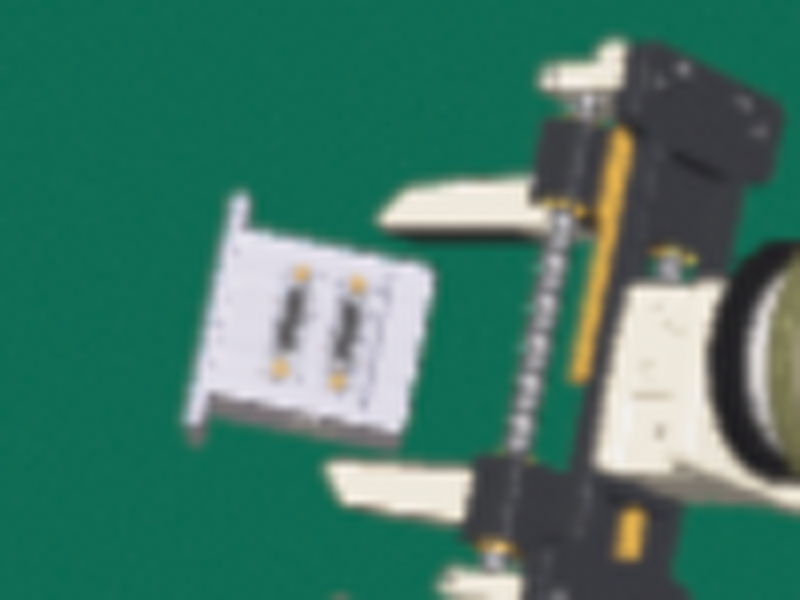

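```bash
sed -i 's/\.003+back/-.028+back/' h.py; python3 - <<'E'
from h import *
to([.5156,.0142,.026],pose(UY,45),0)
E
```

```text
t 3.35 off [0.0025, -0.0006, 0.0289] rot [-0.001, 0.0016, 0.0002] F [-0.5 -0.4 -1.4] w 0.0791 j [-0.6   0.3   1.89  0.72  1.39 -0.71]
```

Emit:
step_arm(
  plan=[
    {"offset": [0.0025,0,0.008],"rotation": [0,0,0],"claw": 0.7},
    {"offset": [0.0025,0,0.016],"rotation": [0,0,0],"claw": 0.7},
    {"offset": [0.0025,0,0.022],"rotation": [0,0,0],"claw": 0.7},
    {"offset": [0.0025,0,0.026],"rotation": [0,0,0],"claw": 0.7},
    {"offset": [0.0025,0,0.029],"rotation": [0,0,0],"claw": 0.7},
    {"offset": [0.0025,0,0.029],"rotation": [0,0,0],"claw": 0.7},
    {"offset": [0.0025,0,0.029],"rotation": [0,0,0],"claw": 0.7},
    {"offset": [0.0025,0,0.029],"rotation": [0,0,0],"claw": 0.7},
    {"offset": [0.0025,0,0.029],"rotation": [0,0,0],"claw": 0.7},
    {"offset": [0.0025,0,0.029],"rotation": [0,0,0],"claw": 0.7},
  ],
)

```text
clock: 4.35
ee_pos: [0.5193, 0.0333, 0.0057]
tool_rot: [0.919, -0.088, 0.036, -0.381]
ft_force: [-0.2, 0.0, 0.2]
gripper_width: 0.079
```

```bash
python3 - <<'E'
from h import *
to([.5156,.0142,.026],pose(UY,45),0)
cap('scene','s4'); crop('s4',250,180,350,270,8,'s4c'); cap('top','t4'); crop('t4',290,205,390,280,8,'t4c')
E
```

```text
t 4.35 off [-0.0, -0.0006, -0.0001] rot [-0.001, 0.0015, 0.0003] F [-0.2  0.   0.2] w 0.079 j [-0.57  0.33  1.89  0.74  1.34 -0.71]
```

View pics/s4c.png

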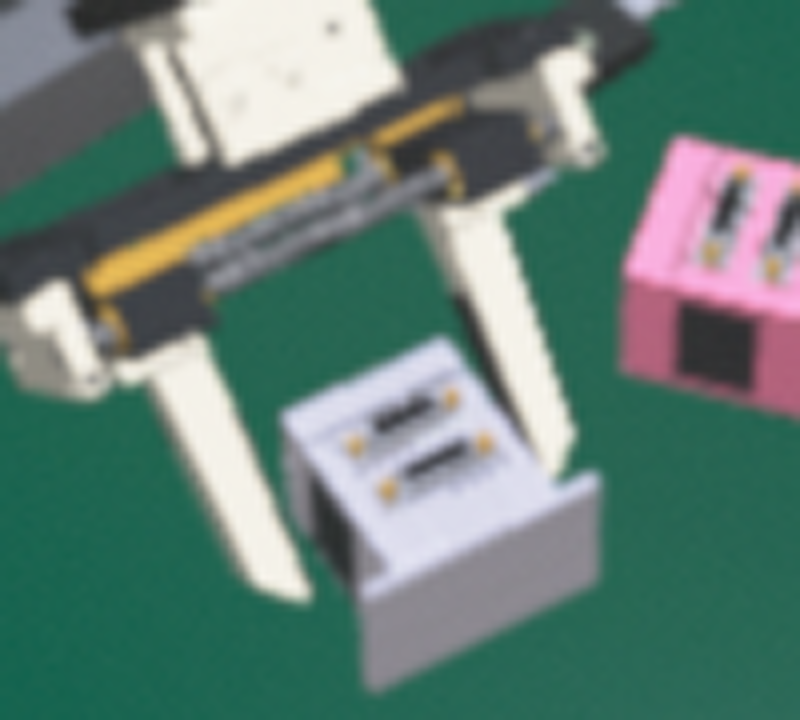

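View pics/t4c.png

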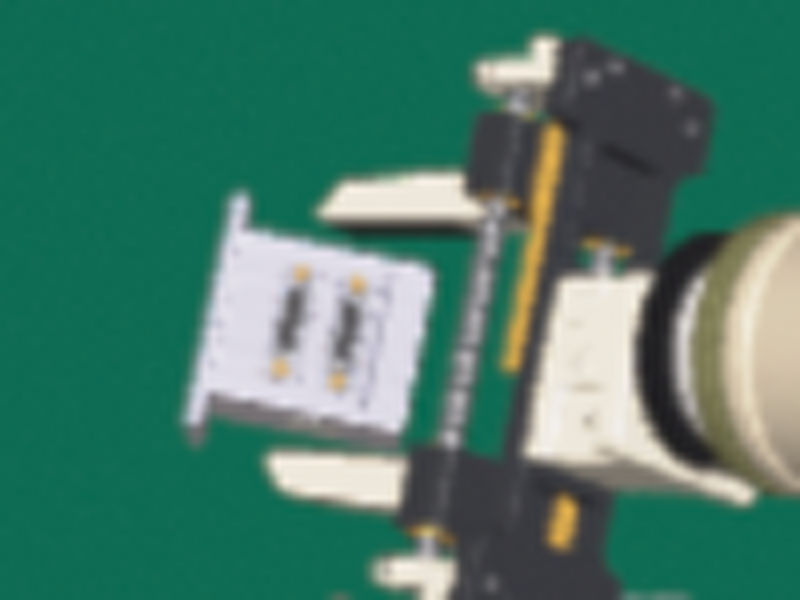

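The fingers straddle the box with no contact force, so I'll close.

Emit:
step_arm(
  plan=[
    {"offset": [0,0,0],"rotation": [0,0,0],"claw": -1},
    {"offset": [0,0,0],"rotation": [0,0,0],"claw": -1},
    {"offset": [0,0,0],"rotation": [0,0,0],"claw": -1},
    {"offset": [0,0,0],"rotation": [0,0,0],"claw": -1},
    {"offset": [0,0,0],"rotation": [0,0,0],"claw": -1},
    {"offset": [0,0,0],"rotation": [0,0,0],"claw": -1},
    {"offset": [0,-0.02,-0.02],"rotation": [0,0,0],"claw": -1},
    {"offset": [0,-0.05,-0.05],"rotation": [0,0,0],"claw": -1},
    {"offset": [0,-0.08,-0.08],"rotation": [0,0,0],"claw": -1},
    {"offset": [0,-0.08,-0.08],"rotation": [0,0,0],"claw": -1},
  ],
)

```text
clock: 5.45
ee_pos: [0.5227, 0.0316, 0.1241]
tool_rot: [0.92, -0.087, 0.04, -0.38]
ft_force: [0.9, -1.1, -2.9]
gripper_width: 0.056
```

```bash
python3 - <<'E'
from h import *
s=bot.sense();print(s['ft_force'],s['gripper_width'],s['ee_pos'])
cap('scene','s5'); crop('s5',230,150,370,270,5,'s5c')
E
```

```text
[ 0.91833133 -1.0953088  -2.90763246] 0.05597032676099245 [0.52272359 0.03156473 0.12408174]
```

View pics/s5c.png

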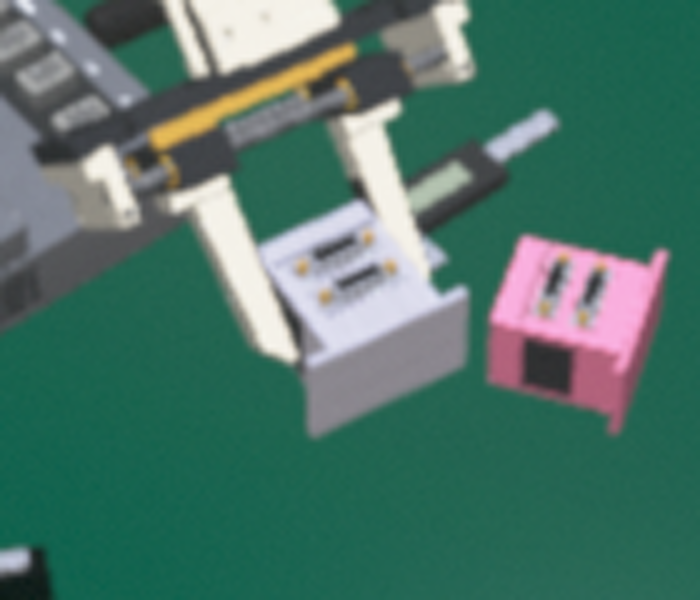

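```bash
cat >> h.py <<'E'
NY=-10.8; N0=np.array([.5885,.283])
def nest(x,y,z):
    a=np.radians(NY); ex=np.array([np.cos(a),np.sin(a)]); ey=np.array([-ex[1],ex[0]])
    return np.r_[N0+ex*x/1e3+ey*y/1e3,.018+z/1e3]
E
python3 - <<'E'
from h import *
print(nest(-10,-45,48)); to(nest(-10,-45,48+70),pose(NY,-45),0); to(nest(-10,-70,48+70),pose(NY,0),0)
E
```

```text
[0.57024497 0.24067089 0.066     ]
t 5.5 off [0.0085, -0.1342, 0.1406] rot [-1.5692, -0.0056, -0.0025] F [ 1.2  0.7 -2.9] w 0.0564 j [-0.57  0.12  1.88  0.72  1.5  -0.57]
t 5.5 off [0.0085, -0.1247, 0.1428] rot [-0.7838, -0.0056, -0.0002] F [ 1.2  0.7 -2.9] w 0.0564 j [-0.57  0.12  1.88  0.72  1.5  -0.57]
```

Emit:
step_arm(
  plan=[
    {"offset": [0.001,-0.04,0.0],"rotation": [-0.15,0,0],"claw": -1},
    {"offset": [0.002,-0.07,0.01],"rotation": [-0.3,0,0],"claw": -1},
    {"offset": [0.003,-0.09,0.03],"rotation": [-0.45,-0.001,0],"claw": -1},
    {"offset": [0.004,-0.105,0.05],"rotation": [-0.6,-0.002,0],"claw": -1},
    {"offset": [0.005,-0.115,0.07],"rotation": [-0.75,-0.003,0],"claw": -1},
    {"offset": [0.006,-0.125,0.09],"rotation": [-0.9,-0.003,0],"claw": -1},
    {"offset": [0.007,-0.13,0.105],"rotation": [-1.05,-0.004,0],"claw": -1},
    {"offset": [0.008,-0.134,0.12],"rotation": [-1.2,-0.004,0],"claw": -1},
    {"offset": [0.0085,-0.134,0.135],"rotation": [-1.34,-0.005,0],"claw": -1},
    {"offset": [0.0085,-0.134,0.14],"rotation": [-1.48,-0.0056,0],"claw": -1},
  ],
)

```text
clock: 6.5
ee_pos: [0.5631, 0.2234, 0.1111]
tool_rot: [0.935, -0.086, -0.036, 0.341]
ft_force: [0.5, -0.1, -4.1]
gripper_width: 0.0558
```

```bash
python3 - <<'E'
from h import *
to(nest(-10,-45,48+70),pose(NY,-45),0);to(nest(-10,-45,48+12),pose(NY,-45),0)
cap('scene','s6'); crop('s6',250,200,450,350,4,'s6c')
cap('top','t6'); crop('t6',170,150,330,270,5,'t6c')
E
```

```text
t 6.5 off [0.0037, 0.0045, -0.0029] rot [-0.085, 0.0056, 0.0071] F [ 0.5 -0.1 -4.1] w 0.0558 j [ 0.59  0.72  1.08 -0.49  1.84  0.76]
t 6.5 off [0.0042, -0.0329, 0.0414] rot [-0.085, 0.0056, 0.0071] F [ 0.5 -0.1 -4.1] w 0.0558 j [ 0.59  0.72  1.08 -0.49  1.84  0.76]
```

View pics/s6c.png

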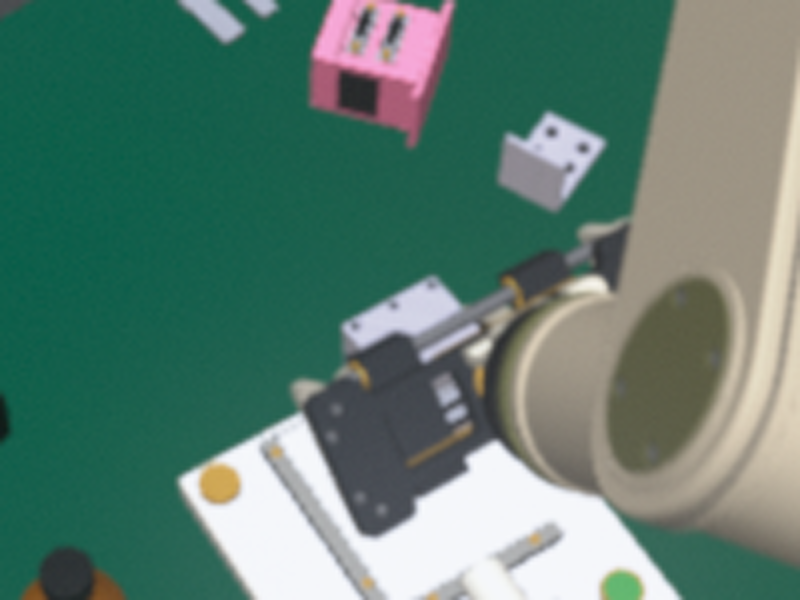

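View pics/t6c.png

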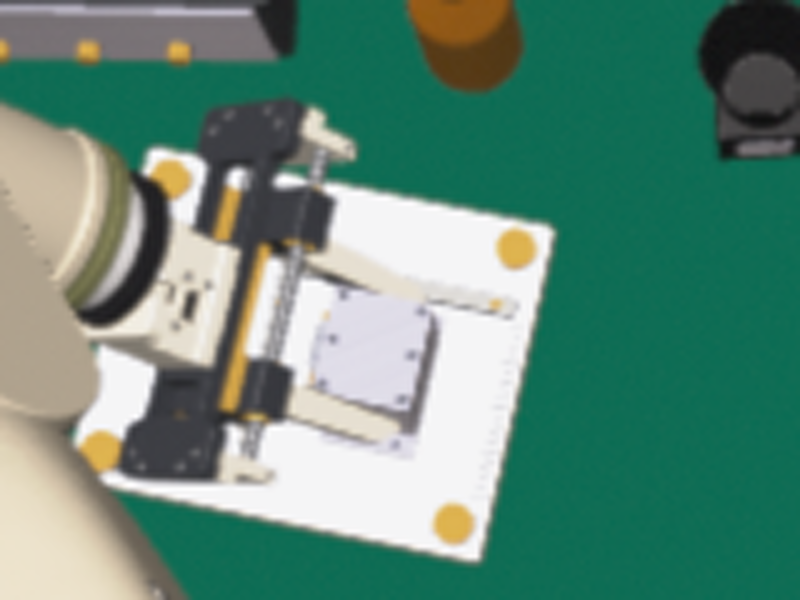

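Emit:
step_arm(
  plan=[
    {"offset": [0.004,0.0,0.0],"rotation": [-0.085,0.0056,0.007],"claw": -1},
    {"offset": [0.004,0.0,0.0],"rotation": [-0.085,0.0056,0.007],"claw": -1},
    {"offset": [0.004,-0.01,0.015],"rotation": [-0.085,0.0056,0.007],"claw": -1},
    {"offset": [0.004,-0.02,0.027],"rotation": [-0.085,0.0056,0.007],"claw": -1},
    {"offset": [0.004,-0.028,0.036],"rotation": [-0.085,0.0056,0.007],"claw": -1},
    {"offset": [0.004,-0.033,0.041],"rotation": [-0.085,0.0056,0.007],"claw": -1},
    {"offset": [0.004,-0.033,0.041],"rotation": [-0.085,0.0056,0.007],"claw": -1},
    {"offset": [0.004,-0.033,0.041],"rotation": [-0.085,0.0056,0.007],"claw": -1},
    {"offset": [0.004,-0.033,0.041],"rotation": [-0.085,0.0056,0.007],"claw": -1},
    {"offset": [0.004,-0.033,0.041],"rotation": [-0.085,0.0056,0.007],"claw": -1},
  ],
)

```text
clock: 7.6
ee_pos: [0.5683, 0.2208, 0.0628]
tool_rot: [0.921, -0.089, -0.035, 0.377]
ft_force: [-0.1, -1.0, -3.3]
gripper_width: 0.056
```

```bash
python3 - <<'E'
from h import *
to(nest(-10,-45,48+0),pose(NY,-45),0)
d=cap('top','t7'); crop('t7',170,150,330,270,5,'t7c'); P=cloud(d)
m=(np.hypot(P[...,0]-.57,P[...,1]-.24)<.05); print(np.histogram(P[...,2][m],bins=np.arange(.01,.16,.005)))
d=cap('scene','s7'); P=cloud(d); m=(np.hypot(P[...,0]-.57,P[...,1]-.235)<.04); print(np.histogram(P[...,2][m],bins=np.arange(.01,.16,.005))); crop('s7',280,240,400,330,6,'s7c')
E
```

```text
t 7.6 off [-0.0018, -0.0117, 0.0118] rot [-0.008, -0.0004, -0.0048] F [-0.1 -1.  -3.3] w 0.056 j [ 0.6   0.85  1.03 -0.54  1.84  0.81]
(array([ 32, 197, 115,   8,   1,  26,  37,   8,   6,  12,   6,   5,   9,
        17,  27,  37,  37,  48, 182, 267,  61,  37,  22,  16,   6,   1,
         0,   0,   0]), array([0.01 , 0.015, 0.02 , 0.025, 0.03 , 0.035, 0.04 , 0.045, 0.05 ,
       0.055, 0.06 , 0.065, 0.07 , 0.075, 0.08 , 0.085, 0.09 , 0.095,
       0.1  , 0.105, 0.11 , 0.115, 0.12 , 0.125, 0.13 , 0.135, 0.14 ,
       0.145, 0.15 , 0.155]))
(array([  0,  16,   5,   0,   1,   8,   1,   0,   0,   2,   4,  11,   2,
         7,  21,  14,  12,  13, 216, 175,   5,   0,   0,   0,   0,   0,
         0,   0,   0]), array([0.01 , 0.015, 0.02 , 0.025, 0.03 , 0.035, 0.04 , 0.045, 0.05 ,
       0.055, 0.06 , 0.065, 0.07 , 0.075, 0.08 , 0.085, 0.09 , 0.095,
       0.1  , 0.105, 0.11 , 0.115, 0.12 , 0.125, 0.13 , 0.135, 0.14 ,
       0.145, 0.15 , 0.155]))
```

View pics/s7c.png

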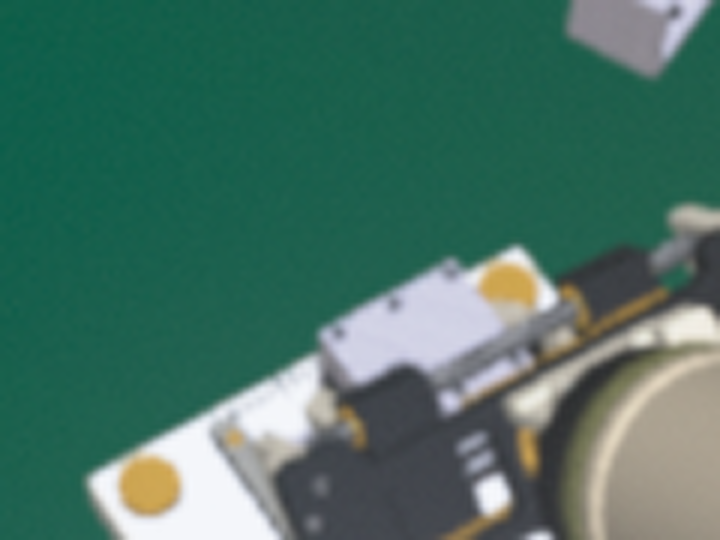

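View pics/t7c.png

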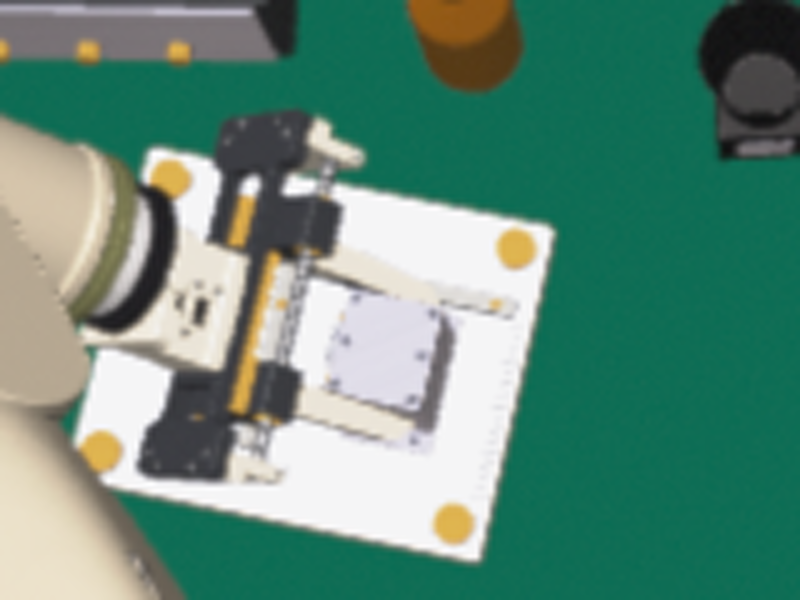

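Emit:
step_arm(
  plan=[
    {"offset": [-0.002,-0.003,0.003],"rotation": [-0.008,0,-0.005],"claw": -1},
    {"offset": [-0.002,-0.006,0.006],"rotation": [-0.008,0,-0.005],"claw": -1},
    {"offset": [-0.002,-0.008,0.008],"rotation": [-0.008,0,-0.005],"claw": -1},
    {"offset": [-0.002,-0.009,0.009],"rotation": [-0.008,0,-0.005],"claw": -1},
    {"offset": [-0.002,-0.0095,0.0095],"rotation": [-0.008,0,-0.005],"claw": -1},
    {"offset": [-0.002,-0.01,0.01],"rotation": [-0.008,0,-0.005],"claw": -1},
    {"offset": [-0.002,-0.0105,0.0105],"rotation": [-0.008,0,-0.005],"claw": -1},
    {"offset": [-0.002,-0.0105,0.0105],"rotation": [-0.008,0,-0.005],"claw": -1},
    {"offset": [-0.002,-0.0105,0.0105],"rotation": [-0.008,0,-0.005],"claw": -1},
    {"offset": [-0.002,-0.0105,0.0105],"rotation": [-0.008,0,-0.005],"claw": -1},
  ],
)

```text
clock: 8.7
ee_pos: [0.566, 0.221, 0.0473]
tool_rot: [0.92, -0.087, -0.036, 0.381]
ft_force: [-0.2, 0.5, -3.4]
gripper_width: 0.0557
```

```bash
python3 - <<'E'
from h import *
to(nest(-10,-45,48+0),pose(NY,-45),0)
E
```

```text
t 8.7 off [0.0005, -0.001, 0.0005] rot [0.0009, 0.0003, 0.0008] F [-0.2  0.5 -3.4] w 0.0557 j [ 0.61  0.87  1.03 -0.54  1.83  0.81]
```

Emit:
step_arm(
  plan=[
    {"offset": [0,-0.0003,0.0003],"rotation": [0,0,0],"claw": -1},
    {"offset": [0,-0.0005,0.0005],"rotation": [0,0,0],"claw": -1},
    {"offset": [0,-0.0007,0.0007],"rotation": [0,0,0],"claw": -1},
    {"offset": [0,-0.0009,0.0009],"rotation": [0,0,0],"claw": -1},
    {"offset": [0,-0.0011,0.0011],"rotation": [0,0,0],"claw": -1},
    {"offset": [0,-0.0013,0.0013],"rotation": [0,0,0],"claw": -1},
    {"offset": [0,-0.0015,0.0015],"rotation": [0,0,0],"claw": -1},
    {"offset": [0,-0.0015,0.0015],"rotation": [0,0,0],"claw": -1},
    {"offset": [0,-0.0015,0.0015],"rotation": [0,0,0],"claw": -1},
    {"offset": [0,-0.0015,0.0015],"rotation": [0,0,0],"claw": -1},
  ],
)

```text
clock: 9.7
ee_pos: [0.5659, 0.221, 0.0463]
tool_rot: [0.919, -0.087, -0.036, 0.382]
ft_force: [-3.7, -0.1, 7.2]
gripper_width: 0.0558
```

```bash
python3 - <<'E'
from h import *
to(nest(-10,-45,48+0),pose(NY,-45),0)
d=cap('scene','s8'); P=cloud(d)
m=(np.hypot(P[...,0]-.57,P[...,1]-.235)<.03)&(P[...,2]>.08)&(P[...,2]<.1); p=P[m]; A=np.c_[p[:,:2]-[.57,.235],np.ones(len(p))]; print(np.linalg.lstsq(A,p[:,2],rcond=None)[0],m.sum())
E
```

```text
t 9.7 off [0.0006, -0.0003, -0.0002] rot [0.0016, 0.0004, 0.0001] F [-3.7 -0.1  7.2] w 0.0558 j [ 0.61  0.87  1.03 -0.54  1.83  0.82]
[-0.00073806  0.02671449  0.08813019] 368
```

Emit:
step_arm(
  plan=[
    {"offset": [0,0,0],"rotation": [0,0,0],"claw": 0.6},
    {"offset": [0,0,0],"rotation": [0,0,0],"claw": 0.6},
    {"offset": [0,0,0],"rotation": [0,0,0],"claw": 0.6},
    {"offset": [0,0,0],"rotation": [0,0,0],"claw": 0.6},
    {"offset": [0,0,-0.01],"rotation": [0,0,0],"claw": 0.6},
    {"offset": [0,0,-0.04],"rotation": [0,0,0],"claw": 0.6},
    {"offset": [0,0,-0.08],"rotation": [0,0,0],"claw": 0.6},
    {"offset": [0,0,-0.12],"rotation": [0,0,0],"claw": 0.6},
    {"offset": [0,0,-0.15],"rotation": [0,0,0],"claw": 0.6},
    {"offset": [0,0,-0.15],"rotation": [0,0,0],"claw": 0.6},
  ],
)

```text
clock: 10.75
ee_pos: [0.5869, 0.3292, 0.1552]
tool_rot: [0.921, -0.087, -0.033, 0.379]
ft_force: [-0.4, 0.7, 0.7]
gripper_width: 0.0745
```

```bash
python3 - <<'E'
from h import *
to(nest(-10,-45,52+110),pose(NY,0),0)
cap('scene','s9'); crop('s9',280,220,430,340,5,'s9c')
cap('top','t9'); crop('t9',170,150,330,270,5,'t9c')
E
```

```text
t 10.75 off [0.0, 0.0617, 0.0656] rot [0.7802, -0.0049, 0.0009] F [-0.4  0.7  0.7] w 0.0745 j [ 0.7   1.04  0.55 -0.56  2.12  0.73]
```

View pics/s9c.png

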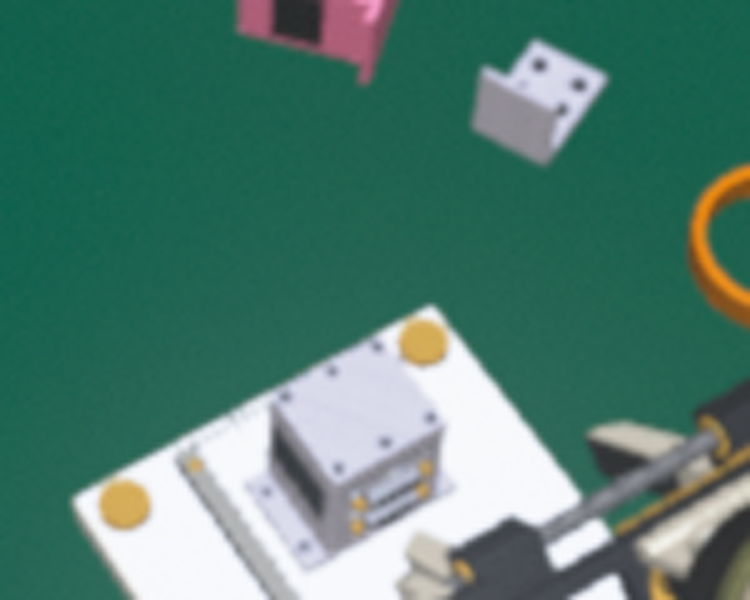

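View pics/t9c.png

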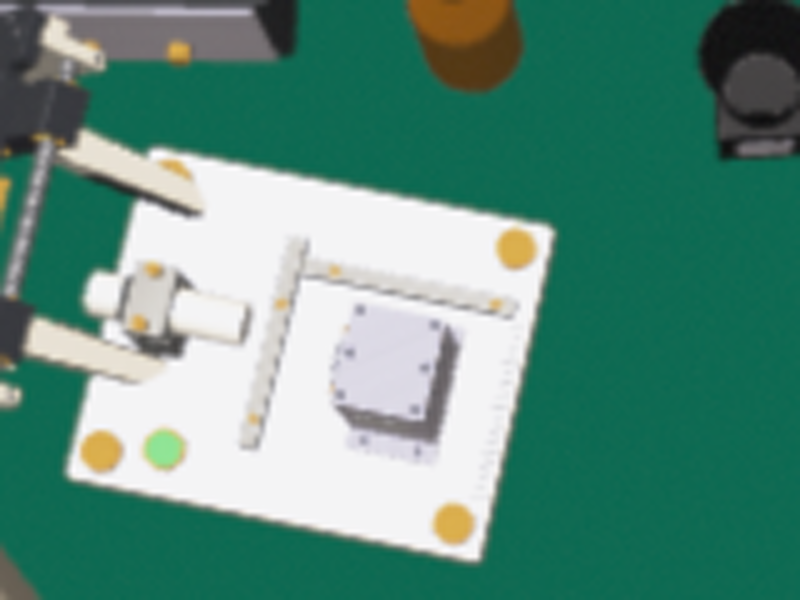

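Emit:
step_arm(
  plan=[
    {"offset": [0,-0.02,-0.02],"rotation": [0.1,0,0],"claw": 0.7},
    {"offset": [0,-0.02,-0.01],"rotation": [0.25,0,0],"claw": 0.7},
    {"offset": [0,0.0,0.02],"rotation": [0.4,0,0],"claw": 0.7},
    {"offset": [0,0.03,0.04],"rotation": [0.54,-0.002,0],"claw": 0.7},
    {"offset": [0,0.062,0.0656],"rotation": [0.68,-0.005,0],"claw": 0.7},
    {"offset": [0,0.062,0.0656],"rotation": [0.78,-0.005,0],"claw": 0.7},
    {"offset": [0,0.062,0.0656],"rotation": [0.78,-0.005,0],"claw": 0.7},
    {"offset": [0,0.062,0.0656],"rotation": [0.78,-0.005,0],"claw": 0.7},
    {"offset": [0,0.062,0.0656],"rotation": [0.78,-0.005,0],"claw": 0.7},
    {"offset": [0,0.062,0.0656],"rotation": [0.78,-0.005,0],"claw": 0.7},
  ],
)

```text
clock: 11.85
ee_pos: [0.5683, 0.237, 0.1475]
tool_rot: [0.996, -0.095, -0.004, 0.004]
ft_force: [0.1, 0.7, 0.0]
gripper_width: 0.0789
```

```bash
python3 - <<'E'
from h import *
to(nest(-10,-45,50),pose(NY,0),0)
cap('scene','s10'); crop('s10',280,200,430,320,5,'s10c')
cap('top','t10'); crop('t10',170,150,330,270,5,'t10c')
s=bot.sense(); Rt=R.from_quat(s['tool_rot'])
for n in('s10',):
    d=load(n);P=cloud(d); q=Rt.inv().apply((P-s['ee_pos']).reshape(-1,3)).reshape(480,640,3)*1000
    m=(np.abs(q[...,1])<16)&(np.abs(q[...,0])<60)&(np.abs(q[...,0])>33)&(q[...,2]>-80)&(q[...,2]<40)
    for a in range(-40,40,5):
        k=m&(q[...,2]>=a)&(q[...,2]<a+5); 
        if k.sum(): print(n,a,k.sum(),np.percentile(q[k],[2,50,98],axis=0).round(0).tolist())
# lid points
P=cloud(load('s9')); m=(np.hypot(P[...,0]-.57,P[...,1]-.235)<.06)&(P[...,2]>.082)&(P[...,2]<.094)
r=cv2.minAreaRect((P[m][:,:2]*1000).astype(np.float32)); print(r)
P=cloud(load('t9')); m=(np.hypot(P[...,0]-.57,P[...,1]-.235)<.06)&(P[...,2]>.082)&(P[...,2]<.094)
r=cv2.minAreaRect((P[m][:,:2]*1000).astype(np.float32)); print(r)
E
```

```text
t 11.85 off [0.0019, -0.0049, 0.1074] rot [0.0088, 0.007, -0.0008] F [0.1 0.7 0. ] w 0.0789 j [ 0.31  0.22  1.5  -0.    1.43  0.5 ]
s10 -40 27 [[-50.0, -10.0, -40.0], [42.0, -8.0, -37.0], [55.0, -0.0, -35.0]]
s10 -35 23 [[-52.0, -10.0, -35.0], [-39.0, -8.0, -32.0], [56.0, 4.0, -30.0]]
s10 -30 28 [[-49.0, -10.0, -30.0], [-39.0, -8.0, -28.0], [55.0, 7.0, -26.0]]
s10 -25 19 [[-52.0, -10.0, -24.0], [-39.0, -8.0, -22.0], [55.0, 6.0, -20.0]]
s10 -20 25 [[-50.0, -9.0, -19.0], [-39.0, -7.0, -17.0], [52.0, 6.0, -15.0]]
s10 -15 12 [[-46.0, -9.0, -15.0], [-40.0, -8.0, -12.0], [47.0, 6.0, -11.0]]
s10 -10 2 [[-39.0, -6.0, -9.0], [-1.0, -3.0, -9.0], [37.0, -1.0, -9.0]]
((570.522705078125, 241.3912353515625), (51.64610290527344, 57.88653564453125), 80.89840698242188)
((569.3233032226562, 239.42333984375), (51.79258346557617, 56.76036071777344), 79.43830108642578)
```

View pics/s10c.png

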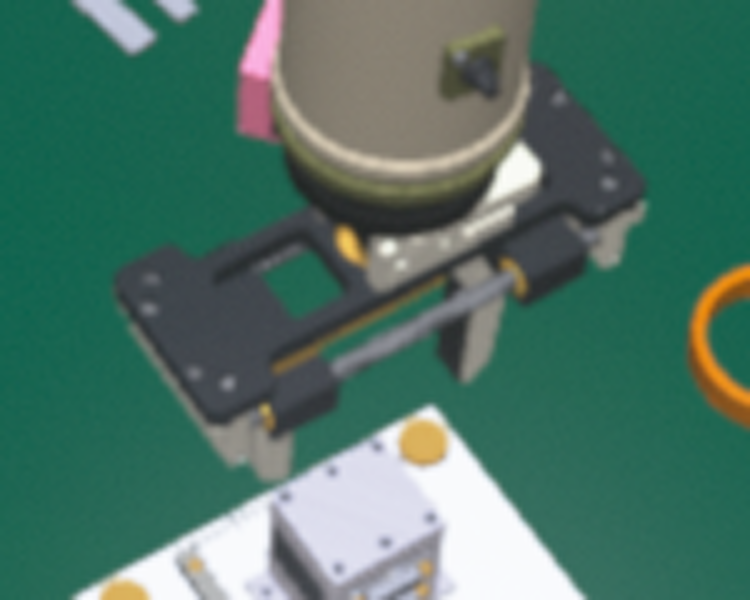

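View pics/t10c.png

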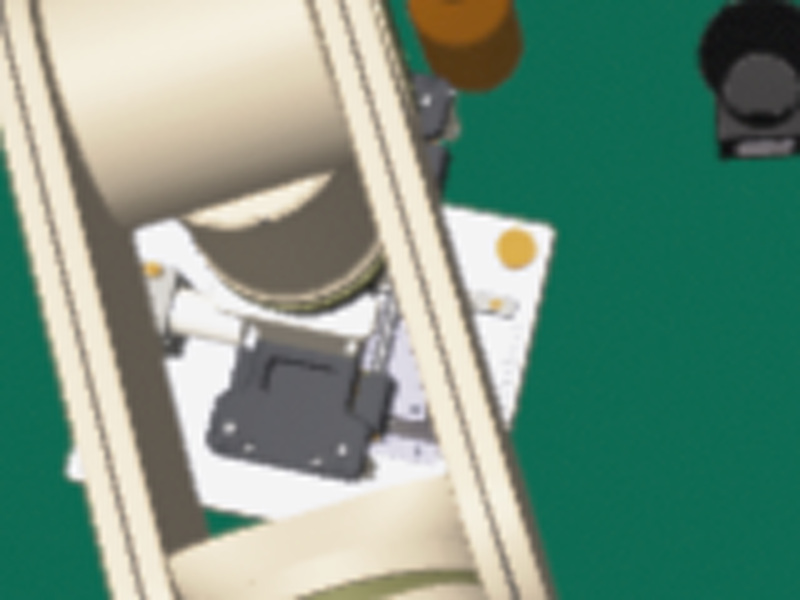

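Emit:
step_arm(
  plan=[
    {"offset": [0.002,-0.005,0.0],"rotation": [0.009,0.007,0],"claw": 0.7},
    {"offset": [0.002,-0.005,0.02],"rotation": [0.009,0.007,0],"claw": 0.7},
    {"offset": [0.002,-0.005,0.045],"rotation": [0.009,0.007,0],"claw": 0.7},
    {"offset": [0.002,-0.005,0.06],"rotation": [0.009,0.007,0],"claw": 0.7},
    {"offset": [0.002,-0.005,0.075],"rotation": [0.009,0.007,0],"claw": 0.7},
    {"offset": [0.002,-0.005,0.09],"rotation": [0.009,0.007,0],"claw": 0.7},
    {"offset": [0.002,-0.005,0.102],"rotation": [0.009,0.007,0],"claw": 0.7},
    {"offset": [0.002,-0.005,0.107],"rotation": [0.009,0.007,0],"claw": 0.7},
    {"offset": [0.002,-0.005,0.107],"rotation": [0.009,0.007,0],"claw": 0.7},
    {"offset": [0.002,-0.005,0.107],"rotation": [0.009,0.007,0],"claw": 0.7},
  ],
)

```text
clock: 12.95
ee_pos: [0.5717, 0.2407, 0.0421]
tool_rot: [0.995, -0.095, 0.001, -0.001]
ft_force: [0.4, -0.5, 0.6]
gripper_width: 0.0787
```

```bash
python3 - <<'E'
from h import *
to(nest(-10,-45,50),pose(NY,0),0)
E
```

```text
t 12.95 off [-0.0014, 0.0003, 0.0021] rot [-0.003, -0.0023, -0.0016] F [ 0.4 -0.5  0.6] w 0.0787 j [0.31 0.31 1.59 0.   1.23 0.5 ]
```

Emit:
step_arm(
  plan=[
    {"offset": [-0.001,0,0.001],"rotation": [-0.003,-0.002,-0.0016],"claw": 0.7},
    {"offset": [-0.001,0,0.001],"rotation": [-0.003,-0.002,-0.0016],"claw": -1},
    {"offset": [-0.001,0,0.001],"rotation": [-0.003,-0.002,-0.0016],"claw": -1},
    {"offset": [-0.001,0,0.001],"rotation": [-0.003,-0.002,-0.0016],"claw": -1},
    {"offset": [-0.001,0,0.001],"rotation": [-0.003,-0.002,-0.0016],"claw": -1},
    {"offset": [-0.001,0,0.001],"rotation": [-0.003,-0.002,-0.0016],"claw": -1},
    {"offset": [-0.001,-0.005,0.001],"rotation": [-0.003,-0.002,-0.0016],"claw": -1},
    {"offset": [-0.001,-0.015,0.001],"rotation": [-0.003,-0.002,-0.0016],"claw": -1},
    {"offset": [-0.001,-0.025,0.001],"rotation": [-0.003,-0.002,-0.0016],"claw": -1},
    {"offset": [-0.001,-0.033,0.001],"rotation": [-0.003,-0.002,-0.0016],"claw": -1},
  ],
)

```text
clock: 13.95
ee_pos: [0.5767, 0.2741, 0.0407]
tool_rot: [0.996, -0.094, -0.0, 0.0]
ft_force: [-0.1, 2.3, -1.4]
gripper_width: 0.056
```

```bash
python3 - <<'E'
from h import *
to(nest(-10,0,50),pose(NY,0),0); print(bot.sense()['moment'])
cap('scene','s11'); crop('s11',280,240,430,360,5,'s11c')
E
```

```text
t 13.95 off [-0.0001, -0.011, 0.0007] rot [0.0004, 0.0001, 0.0003] F [-0.1  2.3 -1.4] w 0.056 j [ 0.36  0.36  1.53 -0.    1.25  0.55]
[ 0.28474407 -0.08387192  0.03508318]
```

View pics/s11c.png

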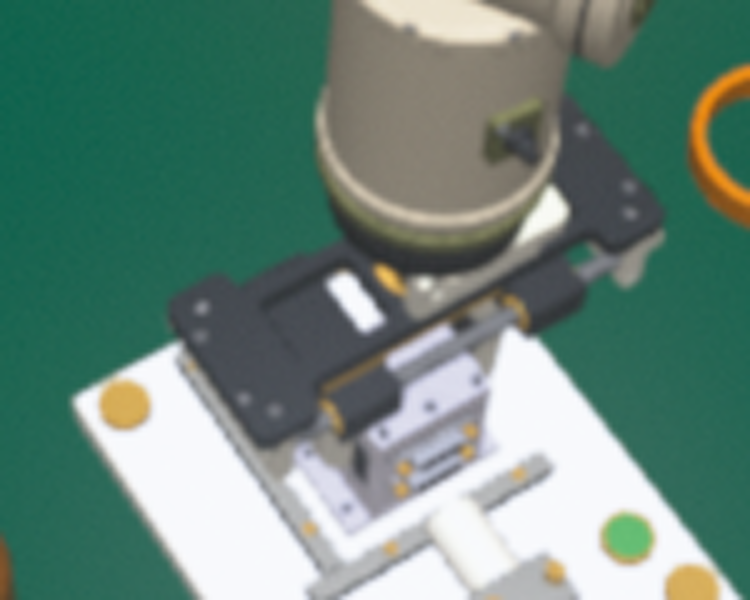

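Emit:
step_arm(
  plan=[
    {"offset": [0,-0.003,0],"rotation": [0,0,0],"claw": -1},
    {"offset": [0,-0.006,0],"rotation": [0,0,0],"claw": -1},
    {"offset": [0,-0.007,0],"rotation": [0,0,0],"claw": -1},
    {"offset": [0,-0.0075,0],"rotation": [0,0,0],"claw": -1},
    {"offset": [0,-0.008,0],"rotation": [0,0,0],"claw": -1},
    {"offset": [0,-0.0085,0],"rotation": [0,0,0],"claw": -1},
    {"offset": [0,-0.009,0],"rotation": [0,0,0],"claw": -1},
    {"offset": [0,-0.0095,0],"rotation": [0,0,0],"claw": -1},
    {"offset": [0,-0.0095,0],"rotation": [0,0,0],"claw": -1},
    {"offset": [0,-0.0095,0],"rotation": [0,0,0],"claw": -1},
  ],
)

```text
clock: 15.0
ee_pos: [0.5783, 0.2826, 0.0407]
tool_rot: [0.996, -0.094, -0.0, 0.0]
ft_force: [1.0, -2.5, 4.7]
gripper_width: 0.0557
```

```bash
python3 - <<'E'
from h import *
to(nest(-10,0,50),pose(NY,0),0); print(bot.sense()['moment'])
E
```

```text
t 15.0 off [-0.0001, -0.0023, 0.0007] rot [0.0002, 0.0002, 0.0] F [ 1.  -2.5  4.7] w 0.0557 j [ 0.37  0.38  1.51 -0.    1.25  0.56]
[-0.52518281 -0.06468791 -0.03179171]
```

Emit:
step_arm(
  plan=[
    {"offset": [0,-0.0003,0],"rotation": [0,0,0],"claw": -1},
    {"offset": [0,-0.0006,0],"rotation": [0,0,0],"claw": -1},
    {"offset": [0,-0.0009,0],"rotation": [0,0,0],"claw": -1},
    {"offset": [0,-0.0012,0],"rotation": [0,0,0],"claw": -1},
    {"offset": [0,-0.0015,0],"rotation": [0,0,0],"claw": -1},
    {"offset": [0,-0.0015,0],"rotation": [0,0,0],"claw": -1},
    {"offset": [0,-0.0015,0],"rotation": [0,0,0],"claw": -1},
    {"offset": [0,-0.0015,0],"rotation": [0,0,0],"claw": -1},
    {"offset": [0,-0.0015,0],"rotation": [0,0,0],"claw": -1},
    {"offset": [0,-0.0015,0],"rotation": [0,0,0],"claw": -1},
  ],
)

```text
clock: 16.0
ee_pos: [0.5786, 0.2837, 0.0407]
tool_rot: [0.996, -0.094, -0.0, 0.0]
ft_force: [0.8, -3.7, 5.8]
gripper_width: 0.0561
```

```bash
python3 - <<'E'
from h import *
to(nest(-10,0,50),pose(NY,0),0); print(bot.sense()['moment'])
cap('scene','s12'); crop('s12',280,240,430,360,5,'s12c')
E
```

```text
t 16.0 off [-0.0001, -0.0012, 0.0007] rot [0.0007, 0.0003, 0.0] F [ 0.8 -3.7  5.8] w 0.0561 j [ 0.38  0.38  1.51 -0.    1.25  0.57]
[-0.71645281 -0.06393644 -0.00657895]
```

View pics/s12c.png

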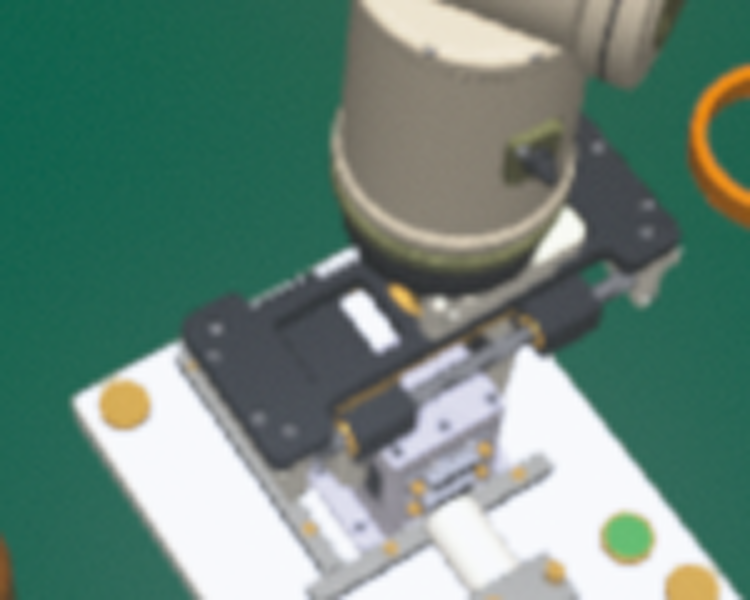

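Emit:
step_arm(
  plan=[
    {"offset": [0,0.0005,0],"rotation": [0,0,0],"claw": -1},
    {"offset": [0.003,0.0005,0],"rotation": [0,0,0],"claw": -1},
    {"offset": [0.006,0.0005,0],"rotation": [0,0,0],"claw": -1},
    {"offset": [0.007,0.0005,0],"rotation": [0,0,0],"claw": -1},
    {"offset": [0.0075,0.0005,0],"rotation": [0,0,0],"claw": -1},
    {"offset": [0.008,0.0005,0],"rotation": [0,0,0],"claw": -1},
    {"offset": [0.0085,0.0005,0],"rotation": [0,0,0],"claw": -1},
    {"offset": [0.009,0.0005,0],"rotation": [0,0,0],"claw": -1},
    {"offset": [0.009,0.0005,0],"rotation": [0,0,0],"claw": -1},
    {"offset": [0.009,0.0005,0],"rotation": [0,0,0],"claw": -1},
  ],
)

```text
clock: 17.05
ee_pos: [0.586, 0.283, 0.0408]
tool_rot: [0.996, -0.094, -0.001, -0.0]
ft_force: [-5.0, 0.5, 9.2]
gripper_width: 0.0558
```

```bash
python3 - <<'E'
from h import *
to(nest(0,0,50),pose(NY,0),0); print(bot.sense()['moment'])
E
```

```text
t 17.05 off [0.0024, -0.0005, 0.0008] rot [-0.0005, 0.0026, 0.0008] F [-5.   0.5  9.2] w 0.0558 j [0.37 0.4  1.49 0.   1.26 0.56]
[ 0.04907937  0.83952234 -0.0604711 ]
```

Emit:
step_arm(
  plan=[
    {"offset": [0,0,-0.0008],"rotation": [0,0,0],"claw": -1},
    {"offset": [0,0,-0.0008],"rotation": [0,0,0],"claw": -1},
    {"offset": [0.0005,-0.0003,-0.0008],"rotation": [0,0,0],"claw": -1},
    {"offset": [0.001,-0.0005,-0.0008],"rotation": [0,0,0],"claw": -1},
    {"offset": [0.001,-0.0005,-0.0008],"rotation": [0,0,0],"claw": -1},
    {"offset": [0.001,-0.0005,-0.0008],"rotation": [0,0,0],"claw": -1},
    {"offset": [0.001,-0.0005,-0.0008],"rotation": [0,0,0],"claw": -1},
    {"offset": [0.001,-0.0005,-0.0008],"rotation": [0,0,0],"claw": -1},
    {"offset": [0.001,-0.0005,-0.0008],"rotation": [0,0,0],"claw": -1},
    {"offset": [0.001,-0.0005,-0.0008],"rotation": [0,0,0],"claw": -1},
  ],
)

```text
clock: 18.05
ee_pos: [0.588, 0.2818, 0.0409]
tool_rot: [0.996, -0.094, -0.001, 0.0]
ft_force: [-1.5, 0.3, -4.0]
gripper_width: 0.0557
```

```bash
python3 - <<'E'
from h import *
to(nest(0,0,50),pose(NY,0),0); print(bot.sense()['moment'])
cap('scene','s13'); crop('s13',290,260,410,350,6,'s13c')
E
```

```text
t 18.05 off [0.0003, -0.0013, 0.0009] rot [0.0011, 0.0011, -0.0] F [-1.5  0.3 -4. ] w 0.0557 j [ 0.37  0.4   1.49 -0.    1.26  0.56]
[ 0.00937729  0.22758609 -0.00944338]
```

View pics/s13c.png

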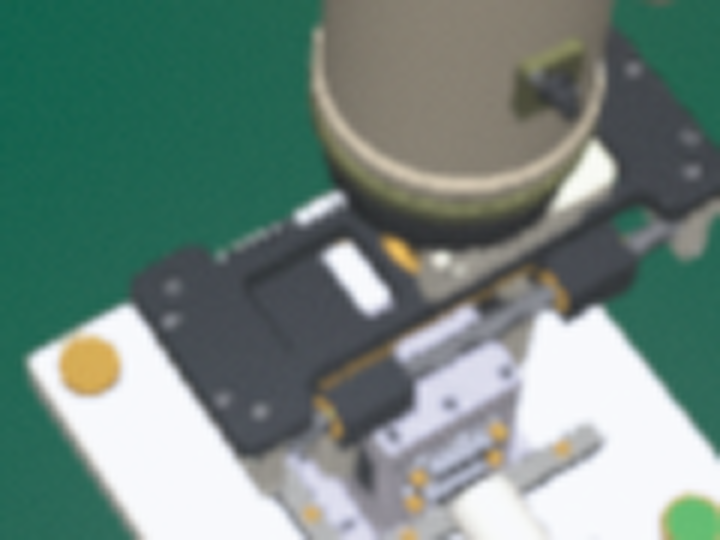

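Emit:
step_arm(
  plan=[
    {"offset": [0,-0.0005,0],"rotation": [0,0,0],"claw": -1},
    {"offset": [0,-0.001,0],"rotation": [0,0,0],"claw": -1},
    {"offset": [0,-0.0015,0],"rotation": [0,0,0],"claw": -1},
    {"offset": [0,-0.002,0],"rotation": [0,0,0],"claw": -1},
    {"offset": [0,-0.0025,0],"rotation": [0,0,0],"claw": -1},
    {"offset": [0,-0.0025,0],"rotation": [0,0,0],"claw": -1},
    {"offset": [0,-0.0025,0],"rotation": [0,0,0],"claw": -1},
    {"offset": [0,-0.0025,0],"rotation": [0,0,0],"claw": -1},
    {"offset": [0,-0.0025,0],"rotation": [0,0,0],"claw": -1},
    {"offset": [0,-0.0025,0],"rotation": [0,0,0],"claw": -1},
  ],
)

```text
clock: 19.1
ee_pos: [0.5883, 0.2837, 0.0412]
tool_rot: [0.996, -0.094, -0.001, 0.001]
ft_force: [-4.0, -3.9, -1.3]
gripper_width: 0.0557
```

```bash
python3 - <<'E'
from h import *
to(nest(0,0,50),pose(NY,0),0); print(bot.sense()['moment'])
E
```

```text
t 19.1 off [0.0003, 0.0006, 0.0012] rot [0.0021, 0.0014, -0.0001] F [-4.  -3.9 -1.3] w 0.0557 j [ 0.37  0.4   1.48 -0.    1.26  0.56]
[-0.93483272  0.77267392 -0.10842364]
```

Emit:
step_arm(
  plan=[
    {"offset": [0,0,0.0003],"rotation": [0,0,0],"claw": -1},
    {"offset": [0,0,0.0006],"rotation": [0,0,0],"claw": -1},
    {"offset": [0,0,0.0008],"rotation": [0,0,0],"claw": -1},
    {"offset": [0,0,0.0008],"rotation": [0,0,0],"claw": -1},
    {"offset": [0,0,0.0008],"rotation": [0,0,0],"claw": -0.2},
    {"offset": [0,0,0.0008],"rotation": [0,0,0],"claw": 0.4},
    {"offset": [0,0,0.0008],"rotation": [0,0,0],"claw": 0.6},
    {"offset": [0,0,0.0008],"rotation": [0,0,0],"claw": 0.6},
    {"offset": [0,0,0.0008],"rotation": [0,0,0],"claw": 0.6},
    {"offset": [0,0,0.0008],"rotation": [0,0,0],"claw": 0.6},
  ],
)

```text
clock: 20.1
ee_pos: [0.5891, 0.2847, 0.0408]
tool_rot: [0.996, -0.094, 0.0, 0.0]
ft_force: [-0.1, -0.2, 0.6]
gripper_width: 0.0745
```

```bash
python3 - <<'E'
from h import *
to(nest(0,0,50),pose(NY,0),0); to(nest(-15,-110,130),pose(NY,0),0)
E
```

```text
t 20.1 off [-0.0002, 0.0018, 0.0008] rot [0.0001, -0.0001, 0.0002] F [-0.1 -0.2  0.6] w 0.0745 j [ 0.37  0.4   1.48 -0.    1.26  0.56]
t 20.1 off [-0.0152, 0.1118, -0.0792] rot [0.0001, -0.0001, 0.0002] F [-0.1 -0.2  0.6] w 0.0745 j [ 0.37  0.4   1.48 -0.    1.26  0.56]
```

Emit:
step_arm(
  plan=[
    {"offset": [0,0,-0.03],"rotation": [0,0,0],"claw": 0.6},
    {"offset": [0,0,-0.07],"rotation": [0,0,0],"claw": 0.6},
    {"offset": [0,0,-0.11],"rotation": [0,0,0],"claw": 0.6},
    {"offset": [0,0.04,-0.11],"rotation": [0,0,0],"claw": 0.6},
    {"offset": [0,0.09,-0.11],"rotation": [0,0,0],"claw": 0},
    {"offset": [0,0.14,-0.11],"rotation": [0,0,0],"claw": -0.5},
    {"offset": [0,0.19,-0.11],"rotation": [0,0,0],"claw": -1},
    {"offset": [0,0.2,-0.11],"rotation": [0,0,0],"claw": -1},
    {"offset": [0,0.2,-0.11],"rotation": [0,0,0],"claw": -1},
    {"offset": [0,0.2,-0.11],"rotation": [0,0,0],"claw": -1},
  ],
)

```text
clock: 21.1
ee_pos: [0.5517, 0.0889, 0.1509]
tool_rot: [0.996, -0.094, 0.0, -0.0]
ft_force: [0.4, -0.2, 0.3]
gripper_width: 0.031
```

```bash
python3 - <<'E'
from h import *
to(nest(0,-60,30),pose(NY,0),0)
cap('scene','s14'); crop('s14',300,280,420,370,6,'s14c')
cap('top','t14'); crop('t14',180,170,280,260,8,'t14c')
E
```

```text
t 21.1 off [-0.0003, -0.1375, 0.131] rot [-0.0004, -0.0, -0.0002] F [ 0.4 -0.2  0.3] w 0.031 j [0.07 0.05 1.68 0.   1.41 0.26]
```

View pics/s14c.png

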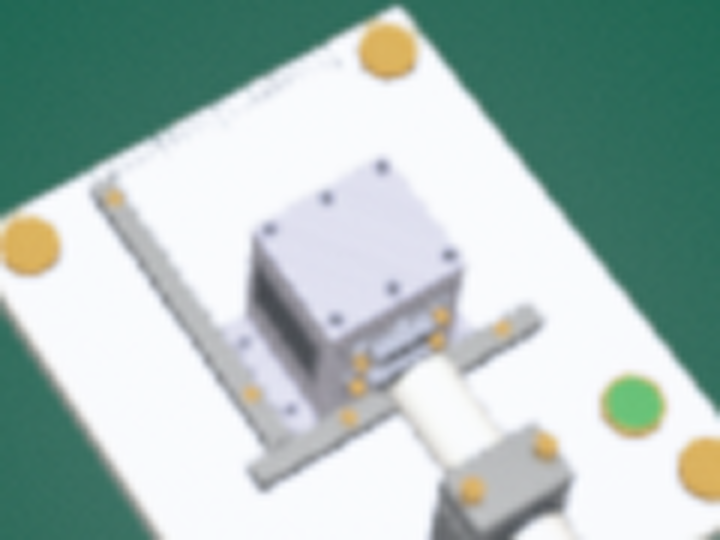

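View pics/t14c.png

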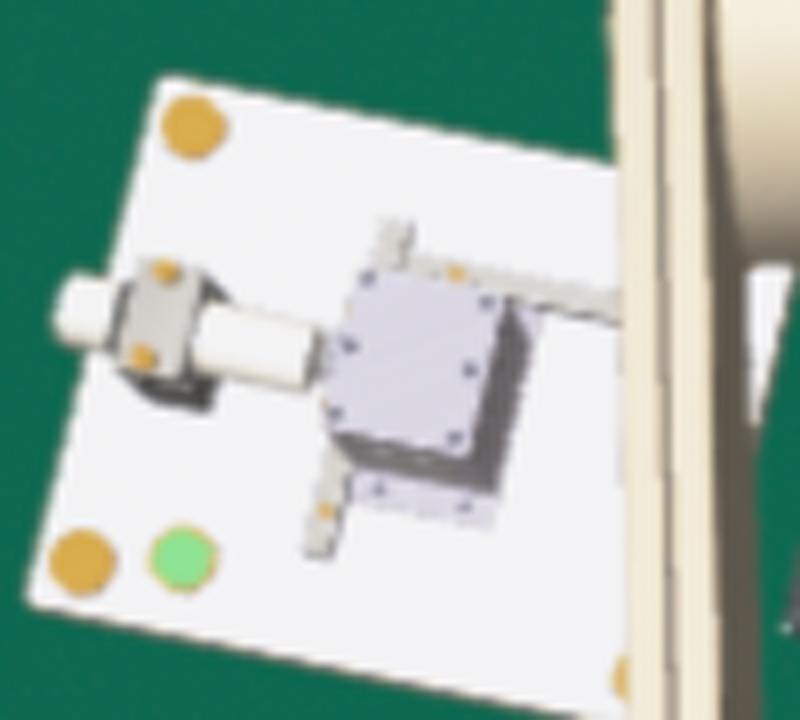

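Both views show the base against the bar (scene crop ~(300,440)) and the ear against the rail (~(250,380)). To be sure it is home, I'll nudge it gently with closed fingers, first from behind, then from the free side.

```bash
python3 - <<'E'
from h import *
to(nest(0,-60,40),pose(NY,2),0);to(nest(0,-40,40),pose(NY,2),0)
E
```

```text
t 21.2 off [0.0002, -0.1378, 0.1207] rot [0.0348, 0.0004, 0.0016] F [0.7 0.7 0.5] w 0.0228 j [0.07 0.05 1.68 0.   1.41 0.26]
t 21.2 off [0.0003, -0.1578, 0.1207] rot [0.0348, 0.0004, 0.0016] F [0.7 0.7 0.5] w 0.0228 j [0.07 0.05 1.68 0.   1.41 0.26]
```

Emit:
step_arm(
  plan=[
    {"offset": [0,-0.05,0.02],"rotation": [0.035,0,0.0015],"claw": -1},
    {"offset": [0,-0.1,0.05],"rotation": [0.035,0,0.0015],"claw": -1},
    {"offset": [0,-0.13,0.09],"rotation": [0.035,0,0.0015],"claw": -1},
    {"offset": [0,-0.138,0.115],"rotation": [0.035,0,0.0015],"claw": -1},
    {"offset": [0,-0.138,0.1205],"rotation": [0.035,0,0.0015],"claw": -1},
    {"offset": [0,-0.145,0.1205],"rotation": [0.035,0,0.0015],"claw": -1},
    {"offset": [0,-0.152,0.1205],"rotation": [0.035,0,0.0015],"claw": -1},
    {"offset": [0,-0.158,0.1205],"rotation": [0.035,0,0.0015],"claw": -1},
    {"offset": [0,-0.158,0.1205],"rotation": [0.035,0,0.0015],"claw": -1},
    {"offset": [0,-0.158,0.1205],"rotation": [0.035,0,0.0015],"claw": -1},
  ],
)

```text
clock: 22.2
ee_pos: [0.5818, 0.2433, 0.0315]
tool_rot: [0.995, -0.095, 0.002, -0.018]
ft_force: [-0.0, -1.1, -0.1]
gripper_width: 0.0003
```

```bash
python3 - <<'E'
from h import *
to(nest(0,-32.5,40),pose(NY,2),0)
cap('scene','s15'); crop('s15',300,260,420,370,6,'s15c')
E
```

```text
t 22.2 off [-0.0009, -0.0087, 0.0018] rot [-0.0005, -0.0015, -0.0016] F [-0.  -1.1 -0.1] w 0.0003 j [0.3  0.34 1.58 0.03 1.2  0.47]
```

View pics/s15c.png

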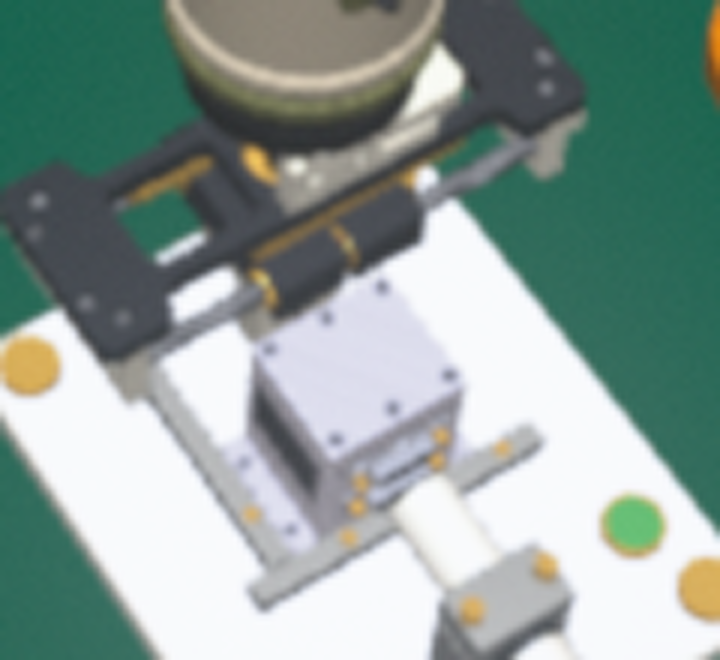

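Emit:
step_arm(
  plan=[
    {"offset": [0,-0.003,0.004],"rotation": [0,0,0],"claw": -1},
    {"offset": [0,-0.006,0.004],"rotation": [0,0,0],"claw": -1},
    {"offset": [0,-0.007,0.004],"rotation": [0,0,0],"claw": -1},
    {"offset": [0,-0.0075,0.004],"rotation": [0,0,0],"claw": -1},
    {"offset": [0,-0.008,0.004],"rotation": [0,0,0],"claw": -1},
    {"offset": [0,-0.0085,0.004],"rotation": [0,0,0],"claw": -1},
    {"offset": [0,-0.009,0.004],"rotation": [0,0,0],"claw": -1},
    {"offset": [0,-0.0095,0.004],"rotation": [0,0,0],"claw": -1},
    {"offset": [0,-0.0095,0.004],"rotation": [0,0,0],"claw": -1},
    {"offset": [0,-0.0095,0.004],"rotation": [0,0,0],"claw": -1},
  ],
)

```text
clock: 23.25
ee_pos: [0.5818, 0.2499, 0.0258]
tool_rot: [0.995, -0.095, 0.0, -0.015]
ft_force: [-3.5, -12.1, 4.2]
gripper_width: 0.0006
```

```bash
python3 - <<'E'
from h import *
to(nest(0,-32.5,36),pose(NY,2),0)
E
```

```text
t 23.25 off [0.0004, -0.0022, -0.0001] rot [0.005, 0.0023, -0.002] F [ -3.5 -12.1   4.2] w 0.0006 j [0.31 0.36 1.57 0.03 1.2  0.49]
```

Emit:
step_arm(
  plan=[
    {"offset": [0,0.01,0],"rotation": [0,0,0],"claw": -1},
    {"offset": [0,0.03,-0.02],"rotation": [0,0,0],"claw": -1},
    {"offset": [0,0.03,-0.06],"rotation": [0,0,0],"claw": -1},
    {"offset": [0,0.03,-0.1],"rotation": [0,0,0],"claw": -1},
    {"offset": [0,0.03,-0.12],"rotation": [0,0,0.14],"claw": -1},
    {"offset": [0,0.03,-0.12],"rotation": [0,0,0.28],"claw": -1},
    {"offset": [0,0.03,-0.12],"rotation": [0,0,0.42],"claw": -1},
    {"offset": [0,0.03,-0.12],"rotation": [0,0,0.56],"claw": -1},
    {"offset": [0,0.03,-0.12],"rotation": [0,0,0.7],"claw": -1},
    {"offset": [0,0.03,-0.12],"rotation": [0,0,0.84],"claw": -1},
  ],
)

```text
clock: 24.25
ee_pos: [0.5765, 0.2194, 0.1455]
tool_rot: [0.869, -0.495, -0.006, -0.017]
ft_force: [0.1, 1.1, -0.1]
gripper_width: 0.0006
```

```bash
python3 - <<'E'
from h import *
to(nest(-55,0,150),pose(NY-90,2),0); 
E
```

```text
t 24.25 off [-0.0842, -0.0022, 0.0078] rot [0.0205, 0.0465, 0.723] F [ 0.1  1.1 -0.1] w 0.0006 j [0.26 0.19 1.54 0.03 1.4  1.29]
```

Emit:
step_arm(
  plan=[
    {"offset": [-0.03,0,0],"rotation": [0.004,0.009,0.14],"claw": -1},
    {"offset": [-0.06,0,0],"rotation": [0.008,0.018,0.28],"claw": -1},
    {"offset": [-0.084,-0.002,0.0],"rotation": [0.012,0.027,0.42],"claw": -1},
    {"offset": [-0.084,-0.002,0.008],"rotation": [0.016,0.036,0.56],"claw": -1},
    {"offset": [-0.084,-0.002,0.008],"rotation": [0.02,0.046,0.7],"claw": -1},
    {"offset": [-0.084,-0.002,0.008],"rotation": [0.02,0.046,0.723],"claw": -1},
    {"offset": [-0.084,-0.002,0.008],"rotation": [0.02,0.046,0.723],"claw": -1},
    {"offset": [-0.084,-0.002,0.008],"rotation": [0.02,0.046,0.723],"claw": -1},
    {"offset": [-0.084,-0.002,0.008],"rotation": [0.02,0.046,0.723],"claw": -1},
    {"offset": [-0.084,-0.002,0.008],"rotation": [0.02,0.046,0.723],"claw": -1},
  ],
)

```text
clock: 25.25
ee_pos: [0.5351, 0.2923, 0.1397]
tool_rot: [-0.64, 0.768, -0.013, 0.011]
ft_force: [0.9, 0.6, 0.4]
gripper_width: 0.0005
```

```bash
python3 - <<'E'
from h import *
to(nest(-55,0,38),pose(NY-90,2),0); to(nest(-35.5,0,38),pose(NY-90,2),0)
cap('scene','s16'); crop('s16',300,200,450,350,5,'s16c')
E
```

```text
t 25.25 off [-0.0009, 0.0036, 0.1116] rot [0.0008, -0.0001, 0.0064] F [0.9 0.6 0.4] w 0.0005 j [ 0.43  0.17  1.57 -0.02  1.37  2.19]
t 25.25 off [-0.0008, -0.0159, 0.1123] rot [0.0008, -0.0001, 0.0064] F [0.9 0.6 0.4] w 0.0005 j [ 0.43  0.17  1.57 -0.02  1.37  2.19]
```

View pics/s16c.png

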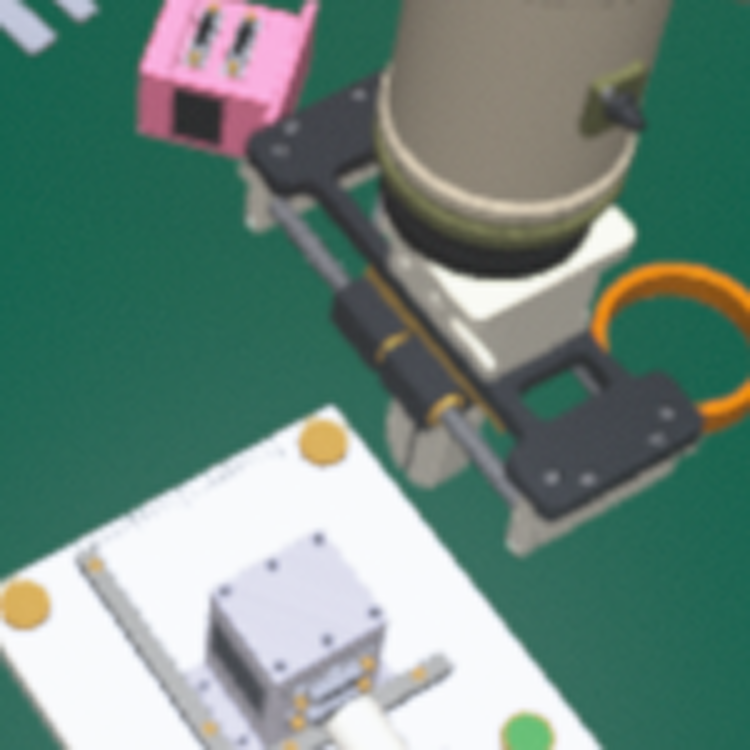

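Emit:
step_arm(
  plan=[
    {"offset": [0,0.002,0.03],"rotation": [0,0,0.006],"claw": -1},
    {"offset": [0,0.002,0.06],"rotation": [0,0,0.006],"claw": -1},
    {"offset": [0,0.002,0.09],"rotation": [0,0,0.006],"claw": -1},
    {"offset": [0,0.002,0.105],"rotation": [0,0,0.006],"claw": -1},
    {"offset": [0,0.002,0.112],"rotation": [0,0,0.006],"claw": -1},
    {"offset": [0,-0.003,0.112],"rotation": [0,0,0.006],"claw": -1},
    {"offset": [0,-0.007,0.112],"rotation": [0,0,0.006],"claw": -1},
    {"offset": [0,-0.01,0.112],"rotation": [0,0,0.006],"claw": -1},
    {"offset": [0,-0.01,0.112],"rotation": [0,0,0.006],"claw": -1},
    {"offset": [0,-0.01,0.112],"rotation": [0,0,0.006],"claw": -1},
  ],
)

```text
clock: 26.3
ee_pos: [0.549, 0.2901, 0.0288]
tool_rot: [-0.637, 0.771, -0.013, 0.011]
ft_force: [0.1, -0.2, 0.2]
gripper_width: 0.0003
```

```bash
python3 - <<'E'
from h import *
to(nest(-35.5,0,38),pose(NY-90,2),0)
E
```

```text
t 26.3 off [-0.0004, -0.0056, 0.001] rot [-0.0001, 0.0003, -0.0006] F [ 0.1 -0.2  0.2] w 0.0003 j [ 0.42  0.31  1.62 -0.02  1.18  2.18]
```

Emit:
step_arm(
  plan=[
    {"offset": [0,-0.001,0],"rotation": [0,0,0],"claw": -1},
    {"offset": [0,-0.002,0],"rotation": [0,0,0],"claw": -1},
    {"offset": [0,-0.003,0],"rotation": [0,0,0],"claw": -1},
    {"offset": [0,-0.0036,0],"rotation": [0,0,0],"claw": -1},
    {"offset": [0,-0.0042,0],"rotation": [0,0,0],"claw": -1},
    {"offset": [0,-0.0048,0],"rotation": [0,0,0],"claw": -1},
    {"offset": [0,-0.0054,0],"rotation": [0,0,0],"claw": -1},
    {"offset": [0,-0.0058,0],"rotation": [0,0,0],"claw": -1},
    {"offset": [0,-0.006,0],"rotation": [0,0,0],"claw": -1},
    {"offset": [0,-0.006,0],"rotation": [0,0,0],"claw": -1},
  ],
)

```text
clock: 27.3
ee_pos: [0.5521, 0.2892, 0.028]
tool_rot: [-0.637, 0.77, -0.012, 0.009]
ft_force: [-11.1, 0.2, 8.6]
gripper_width: 0.0003
```

```bash
python3 - <<'E'
from h import *
to(nest(-35.5,0,38),pose(NY-90,2),0)
E
```

```text
t 27.3 off [-0.0008, -0.0024, 0.0001] rot [0.0049, -0.0013, 0.0001] F [-11.1   0.2   8.6] w 0.0003 j [ 0.41  0.32  1.61 -0.02  1.19  2.18]
```

Emit:
step_arm(
  plan=[
    {"offset": [0,0.004,0],"rotation": [0,0,0],"claw": -1},
    {"offset": [0,0.015,0],"rotation": [0,0,0],"claw": -1},
    {"offset": [0,0.025,-0.03],"rotation": [0,0,0],"claw": -1},
    {"offset": [0,0.025,-0.08],"rotation": [0,0,-0.14],"claw": -1},
    {"offset": [0,0.025,-0.13],"rotation": [0,0,-0.28],"claw": -1},
    {"offset": [0.05,0.025,-0.15],"rotation": [0,0,-0.42],"claw": -1},
    {"offset": [0.1,0.025,-0.15],"rotation": [0,0,-0.56],"claw": -1},
    {"offset": [0.15,0.025,-0.15],"rotation": [0,0,-0.7],"claw": -1},
    {"offset": [0.2,0.025,-0.15],"rotation": [0,0,-0.84],"claw": -1},
    {"offset": [0.25,0.025,-0.15],"rotation": [0,0,-0.98],"claw": -1},
  ],
)

```text
clock: 28.3
ee_pos: [0.4802, 0.0626, 0.1774]
tool_rot: [0.922, -0.387, 0.017, -0.003]
ft_force: [1.1, 0.1, 0.0]
gripper_width: 0.0006
```

```bash
python3 - <<'E'
from h import *
print(bot.sense()['ee_pos'],bot.sense()['joints'].round(2))
cap('scene','s17'); crop('s17',300,280,420,370,6,'s17c')
cap('top','t17'); crop('t17',180,170,280,260,8,'t17c')
P=cloud(load('t17'))
for n in('t17','s17'):
    P=cloud(load(n)); m=(np.hypot(P[...,0]-.5885,P[...,1]-.283)<.05)&(P[...,2]>.082)&(P[...,2]<.094)
    q=P[m]; print(cv2.minAreaRect((q[:,:2]*1000).astype(np.float32)),np.linalg.lstsq(np.c_[q[:,:2]-q[:,:2].mean(0),np.ones(len(q))],q[:,2],rcond=None)[0])
E
```

```text
[0.48019338 0.06262812 0.17736194] [ 0.03 -0.21  1.88 -0.01  1.44  0.83]
((587.6973266601562, 281.8106384277344), (50.94624328613281, 57.23737716674805), 79.79256439208984) [ 0.01188509 -0.0017147   0.08859986]
((588.8118286132812, 283.7714538574219), (51.209171295166016, 57.78879165649414), 78.4791030883789) [-0.00392051 -0.0155119   0.08790182]
```

View pics/s17c.png

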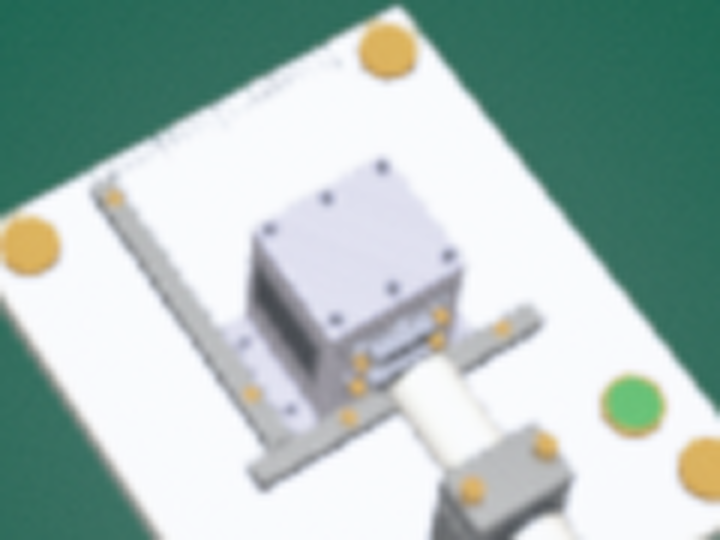

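View pics/t17c.png

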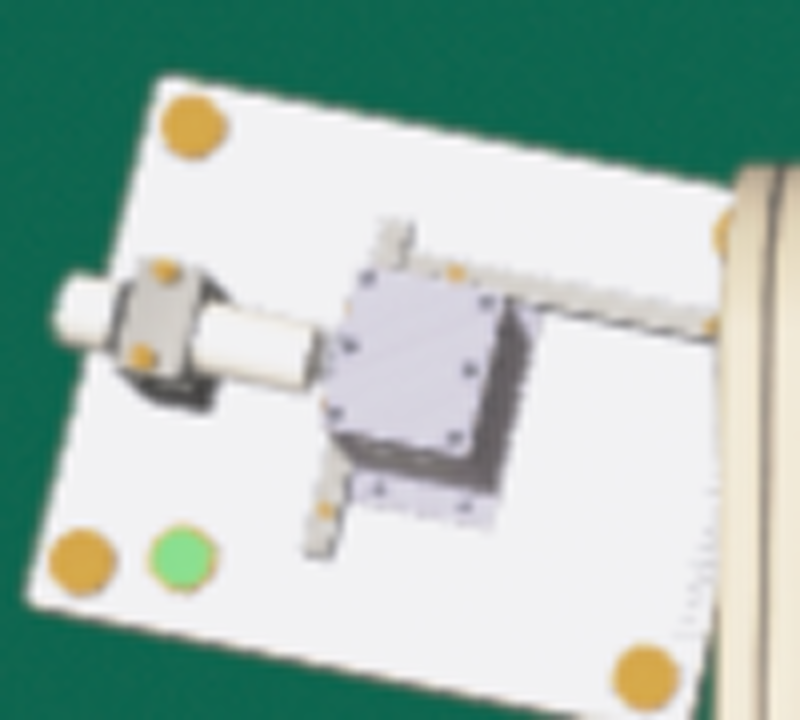

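The pictures before and after the nudges are identical, and each nudge met a stiff stop (about 12 N and 11 N), so the unit is home against both bar and rail. Next is key 4.

```bash
python3 - <<'E'
from h import *
to([.488,-.306,.062+.019+.06],pose(-2.5,0),0)
E
```

```text
t 28.4 off [0.2655, 0.251, 0.0677] rot [-0.0059, -0.0353, -0.7544] F [0.6 0.5 0.7] w 0.0006 j [ 0.03 -0.21  1.88 -0.01  1.44  0.83]
```

Emit:
step_arm(
  plan=[
    {"offset": [0.03,0.03,0],"rotation": [0,-0.005,-0.1],"claw": -1},
    {"offset": [0.065,0.06,0],"rotation": [-0.001,-0.01,-0.2],"claw": -1},
    {"offset": [0.1,0.09,0],"rotation": [-0.002,-0.015,-0.3],"claw": -1},
    {"offset": [0.135,0.125,0],"rotation": [-0.003,-0.02,-0.4],"claw": -1},
    {"offset": [0.17,0.16,0],"rotation": [-0.004,-0.025,-0.5],"claw": -1},
    {"offset": [0.2,0.19,0],"rotation": [-0.005,-0.03,-0.6],"claw": -1},
    {"offset": [0.235,0.22,0.02],"rotation": [-0.005,-0.033,-0.7],"claw": -1},
    {"offset": [0.2655,0.251,0.04],"rotation": [-0.006,-0.035,-0.754],"claw": -1},
    {"offset": [0.2655,0.251,0.06],"rotation": [-0.006,-0.035,-0.754],"claw": -1},
    {"offset": [0.2655,0.251,0.067],"rotation": [-0.006,-0.035,-0.754],"claw": -1},
  ],
)

```text
clock: 29.4
ee_pos: [0.4866, -0.3012, 0.1101]
tool_rot: [1.0, -0.025, -0.002, -0.002]
ft_force: [-0.5, 0.3, -0.7]
gripper_width: 0.0002
```

```bash
python3 - <<'E'
from h import *
to([.488,-.306,.062+.019+.025],pose(-2.5,0),0)
cap('scene','s18'); crop('s18',180,90,300,190,6,'s18c')
cap('top','t18'); crop('t18',390,185,500,285,6,'t18c')
E
```

```text
t 29.4 off [0.0018, 0.0049, 0.032] rot [-0.0043, 0.0036, -0.006] F [-0.5  0.3 -0.7] w 0.0002 j [-0.64  0.13  1.67  0.    1.35 -0.6 ]
```

View pics/s18c.png

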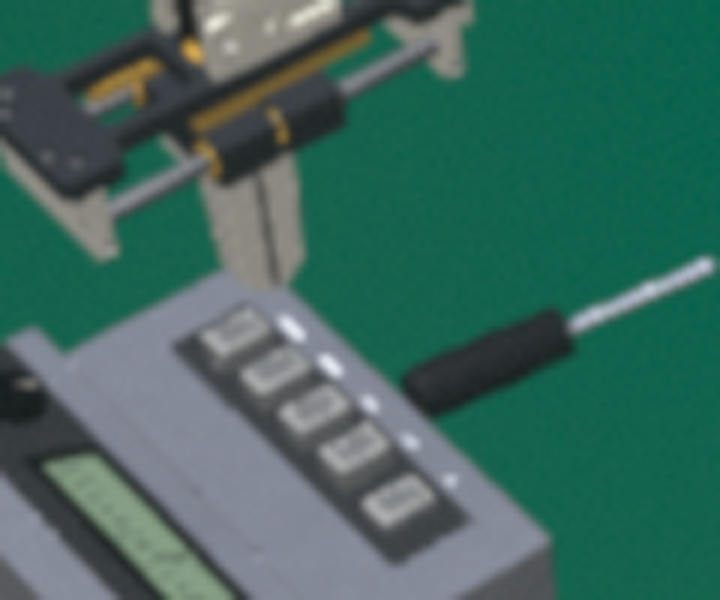

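View pics/t18c.png

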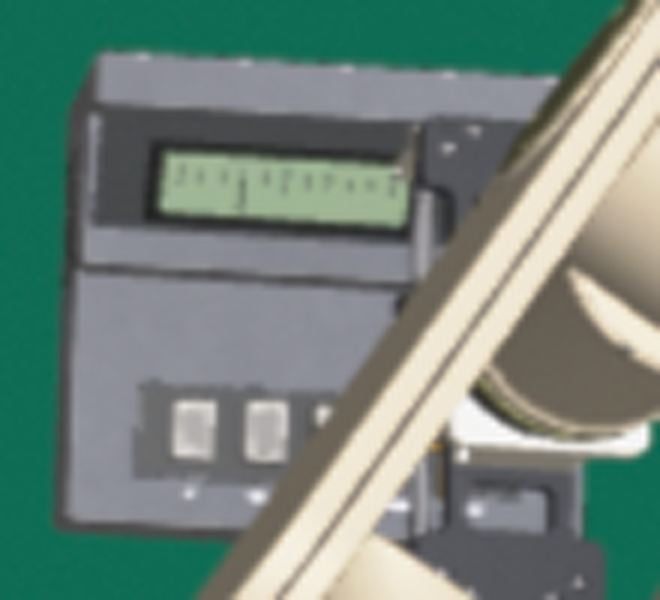

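Emit:
step_arm(
  plan=[
    {"offset": [0.002,0.005,0.0],"rotation": [-0.004,0.0036,-0.006],"claw": -1},
    {"offset": [0.002,0.005,0.01],"rotation": [-0.004,0.0036,-0.006],"claw": -1},
    {"offset": [0.002,0.005,0.022],"rotation": [-0.004,0.0036,-0.006],"claw": -1},
    {"offset": [0.002,0.005,0.032],"rotation": [-0.004,0.0036,-0.006],"claw": -1},
    {"offset": [0.002,0.005,0.039],"rotation": [-0.004,0.0036,-0.006],"claw": -1},
    {"offset": [0.002,0.005,0.042],"rotation": [-0.004,0.0036,-0.006],"claw": -1},
    {"offset": [0.002,0.005,0.042],"rotation": [-0.004,0.0036,-0.006],"claw": -1},
    {"offset": [0.002,0.005,0.042],"rotation": [-0.004,0.0036,-0.006],"claw": -1},
    {"offset": [0.002,0.005,0.042],"rotation": [-0.004,0.0036,-0.006],"claw": -1},
    {"offset": [0.002,0.005,0.042],"rotation": [-0.004,0.0036,-0.006],"claw": -1},
  ],
)

```text
clock: 30.5
ee_pos: [0.49, -0.3069, 0.0716]
tool_rot: [1.0, -0.02, 0.002, 0.001]
ft_force: [-0.3, 0.7, 0.7]
gripper_width: 0.0006
```

```bash
python3 - <<'E'
from h import *
to([.488,-.306,.062+.019],pose(-2.5,0),0)
cap('scene','s19'); crop('s19',180,90,300,190,6,'s19c')
E
```

```text
t 30.5 off [-0.0021, -0.0008, 0.0186] rot [0.0026, -0.004, 0.0029] F [-0.3  0.7  0.7] w 0.0006 j [-0.65  0.17  1.7   0.    1.27 -0.61]
```

View pics/s19c.png

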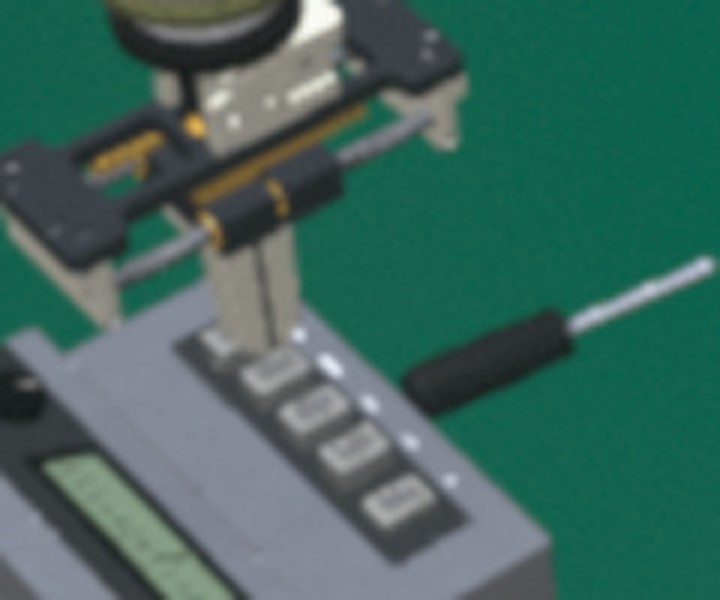

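```bash
python3 - <<'E'
from h import *
s=bot.sense(); Rt=R.from_quat(s['tool_rot']); print(s['ee_pos'])
d=load('s19');P=cloud(d); q=Rt.inv().apply((P-s['ee_pos']).reshape(-1,3)).reshape(480,640,3)*1000
m=(np.abs(q[...,1])<20)&(np.abs(q[...,0])<30)&(q[...,2]>-60)&(q[...,2]<3)
for a in range(-45,5,5):
    k=m&(q[...,2]>=a)&(q[...,2]<a+5)
    if k.sum(): print(a,k.sum(),np.percentile(q[k],[3,50,97],axis=0).round(0).tolist())
# project: predicted tip bottom corners and key4 point
def proj(d,p):
    c=np.linalg.inv(d['pose'])@np.r_[p,1]; F=f(d); return np.array([d['cx']+F*c[0]/-c[2], d['cy']-F*c[1]/-c[2]])
for p in([0,-7.5,-9.5],[8,-7.5,-9.5],[-8,-7.5,-9.5],[0,7.5,-9.5]):
    print(p,((proj(d,s['ee_pos']+Rt.apply(np.array(p)/1e3))-[180,90])*6).round(0))
print('key4',((proj(d,[.488,-.306,.062])-[180,90])*6).round(0))
crop('s19',200,125,260,170,12,'s19d')
E
```

```text
[ 0.48990866 -0.30683179  0.07150563]
-45 20 [[-13.0, -12.0, -45.0], [9.0, -9.0, -43.0], [17.0, 4.0, -41.0]]
-40 25 [[-12.0, -12.0, -40.0], [3.0, -9.0, -37.0], [16.0, 0.0, -35.0]]
-35 14 [[-12.0, -12.0, -34.0], [0.0, -10.0, -32.0], [16.0, 3.0, -30.0]]
-30 22 [[-11.0, -14.0, -30.0], [4.0, -9.0, -28.0], [15.0, 4.0, -25.0]]
-25 17 [[-11.0, -13.0, -25.0], [5.0, -10.0, -22.0], [15.0, 5.0, -20.0]]
-20 13 [[-9.0, -12.0, -20.0], [-1.0, -8.0, -17.0], [15.0, 0.0, -15.0]]
-15 8 [[-8.0, -13.0, -15.0], [0.0, -10.0, -14.0], [8.0, -7.0, -11.0]]
-10 1 [[2.0, -9.0, -10.0], [2.0, -9.0, -10.0], [2.0, -9.0, -10.0]]
[0, -7.5, -9.5] [272. 344.]
[8, -7.5, -9.5] [257. 352.]
[-8, -7.5, -9.5] [288. 335.]
[0, 7.5, -9.5] [252. 325.]
key4 [272. 365.]
```

View pics/s19d.png

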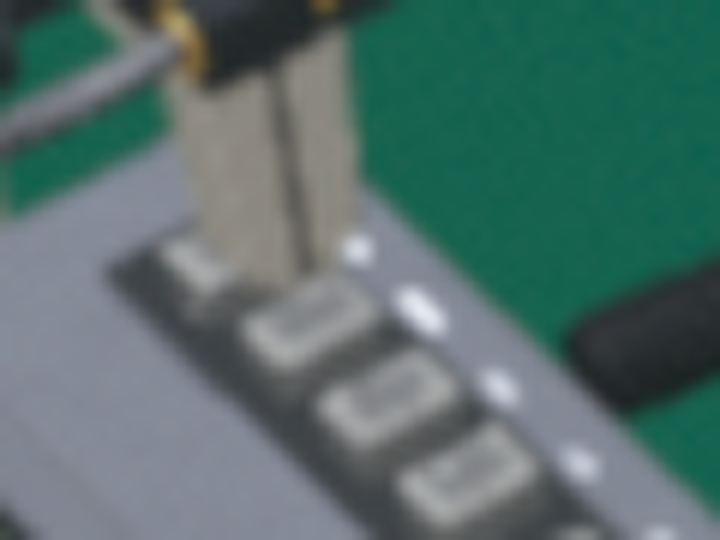

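Emit:
step_arm(
  plan=[
    {"offset": [-0.002,-0.001,0.004],"rotation": [0.002,-0.004,0.003],"claw": -1},
    {"offset": [-0.002,-0.001,0.008],"rotation": [0.002,-0.004,0.003],"claw": -1},
    {"offset": [-0.002,-0.001,0.012],"rotation": [0.002,-0.004,0.003],"claw": -1},
    {"offset": [-0.002,-0.001,0.015],"rotation": [0.002,-0.004,0.003],"claw": -1},
    {"offset": [-0.002,-0.001,0.018],"rotation": [0.002,-0.004,0.003],"claw": -1},
    {"offset": [-0.002,-0.001,0.02],"rotation": [0.002,-0.004,0.003],"claw": -1},
    {"offset": [-0.002,-0.001,0.022],"rotation": [0.002,-0.004,0.003],"claw": -1},
    {"offset": [-0.002,-0.001,0.0235],"rotation": [0.002,-0.004,0.003],"claw": -1},
    {"offset": [-0.002,-0.001,0.025],"rotation": [0.002,-0.004,0.003],"claw": -1},
    {"offset": [-0.002,-0.001,0.026],"rotation": [0.002,-0.004,0.003],"claw": -1},
  ],
)

```text
clock: 31.55
ee_pos: [0.4878, -0.3056, 0.0449]
tool_rot: [1.0, -0.022, -0.0, 0.0]
ft_force: [-0.4, 0.5, 0.6]
gripper_width: 0.0005
```

```bash
python3 - <<'E'
from h import *
to([.488,-.306,.053+.019],pose(-2.5,0),0)
E
```

```text
t 31.55 off [0.0002, 0.0004, 0.0009] rot [0.0002, 0.0007, -0.0] F [-0.4  0.5  0.6] w 0.0005 j [-0.65  0.2   1.72 -0.    1.22 -0.6 ]
```

```bash
python3 - <<'E'
from h import *
cap('scene','s20'); crop('s20',200,125,260,170,12,'s20d')
E
```

```text
(no output)
```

View pics/s20d.png

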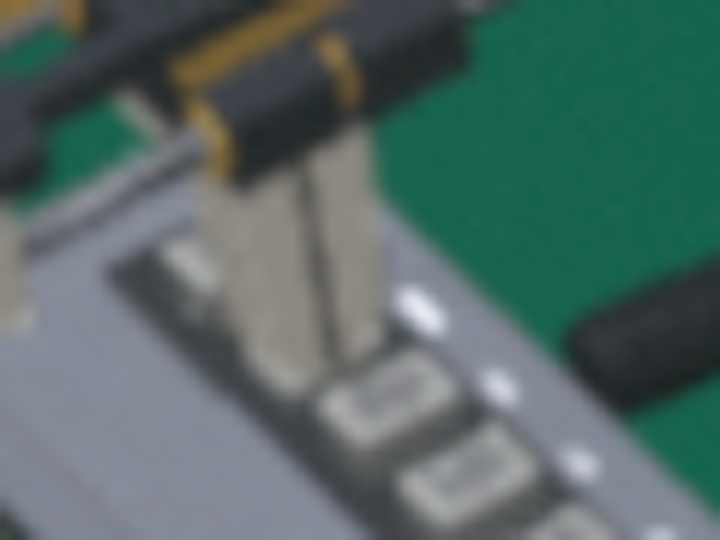

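```bash
python3 - <<'E'
from h import *
crop('s20',195,130,275,190,9,'s20e')
for n in('scene0','s20'):
    d=load(n);P=cloud(d)
    for k,(x,y) in {1:(.4917,-.2168),2:(.4908,-.2468),3:(.489,-.2763),5:(.487,-.3356)}.items():
        m=(abs(P[...,0]-x)<.011)&(abs(P[...,1]-y)<.007)&(P[...,2]<.08); print(n,k,m.sum(),np.median(P[m][:,2]).round(4))
E
```

```text
scene0 1 35 0.0545
scene0 2 38 0.0609
scene0 3 41 0.0613
scene0 5 43 0.0602
s20 1 41 0.0609
s20 2 45 0.0608
s20 3 44 0.0611
s20 5 16 0.059
```

View pics/s20e.png

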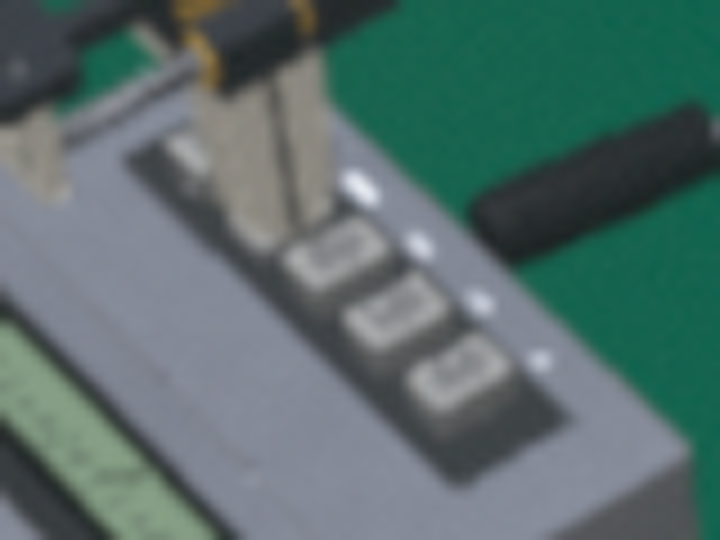

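Key 1 has popped up (54.5 to 60.9 mm). I'll press on to the hard stop so key 4 latches.

Emit:
step_arm(
  plan=[
    {"offset": [0,0,0.0005],"rotation": [0,0,0],"claw": -1},
    {"offset": [0,0,0.001],"rotation": [0,0,0],"claw": -1},
    {"offset": [0,0,0.0015],"rotation": [0,0,0],"claw": -1},
    {"offset": [0,0,0.002],"rotation": [0,0,0],"claw": -1},
    {"offset": [0,0,0.002],"rotation": [0,0,0],"claw": -1},
    {"offset": [0,0,0.002],"rotation": [0,0,0],"claw": -1},
    {"offset": [0,0,0.002],"rotation": [0,0,0],"claw": -1},
    {"offset": [0,0,0.002],"rotation": [0,0,0],"claw": -1},
    {"offset": [0,0,0.002],"rotation": [0,0,0],"claw": -1},
    {"offset": [0,0,0.002],"rotation": [0,0,0],"claw": -1},
  ],
)

```text
clock: 32.6
ee_pos: [0.4879, -0.3057, 0.0433]
tool_rot: [1.0, -0.022, -0.0, 0.0]
ft_force: [-2.1, 2.1, 5.6]
gripper_width: 0.0004
```

```bash
python3 - <<'E'
from h import *
to([.488,-.306,.053+.019],pose(-2.5,0),0)
E
```

```text
t 32.6 off [0.0001, 0.0003, -0.0007] rot [0.0003, 0.0006, -0.0] F [-2.1  2.1  5.6] w 0.0004 j [-0.65  0.21  1.72 -0.    1.22 -0.6 ]
```

Emit:
step_arm(
  plan=[
    {"offset": [0,0,0.0004],"rotation": [0,0,0],"claw": -1},
    {"offset": [0,0,0.0008],"rotation": [0,0,0],"claw": -1},
    {"offset": [0,0,0.0012],"rotation": [0,0,0],"claw": -1},
    {"offset": [0,0,0.0015],"rotation": [0,0,0],"claw": -1},
    {"offset": [0,0,0.0015],"rotation": [0,0,0],"claw": -1},
    {"offset": [0,0,0.0015],"rotation": [0,0,0],"claw": -1},
    {"offset": [0,0,0.0015],"rotation": [0,0,0],"claw": -1},
    {"offset": [0,0,0.0015],"rotation": [0,0,0],"claw": -1},
    {"offset": [0,0,0.0015],"rotation": [0,0,0],"claw": -1},
    {"offset": [0,0,0.0015],"rotation": [0,0,0],"claw": -1},
  ],
)

```text
clock: 33.6
ee_pos: [0.488, -0.3057, 0.0431]
tool_rot: [1.0, -0.022, -0.0, 0.0]
ft_force: [-6.8, 5.2, 15.2]
gripper_width: 0.0001
```

Emit:
step_arm(
  plan=[
    {"offset": [0,0,-0.005],"rotation": [0,0,0],"claw": -1},
    {"offset": [0,0,-0.02],"rotation": [0,0,0],"claw": -1},
    {"offset": [0,0,-0.05],"rotation": [0,0,0],"claw": -1},
    {"offset": [0,0,-0.09],"rotation": [0,0,0],"claw": -1},
    {"offset": [0,0,-0.13],"rotation": [0,0,0],"claw": -1},
    {"offset": [-0.04,0,-0.15],"rotation": [0,0,0],"claw": -1},
    {"offset": [-0.09,0,-0.15],"rotation": [0,0,0],"claw": -1},
    {"offset": [-0.12,0,-0.15],"rotation": [0,0,0],"claw": -1},
    {"offset": [-0.12,0,-0.15],"rotation": [0,0,0],"claw": -1},
    {"offset": [-0.12,0,-0.15],"rotation": [0,0,0],"claw": -1},
  ],
)

```text
clock: 34.6
ee_pos: [0.3681, -0.3007, 0.1926]
tool_rot: [1.0, -0.022, 0.0, 0.001]
ft_force: [1.0, -0.4, 0.6]
gripper_width: 0.0008
```

```bash
python3 - <<'E'
from h import *
cap('scene','s21'); cap('top','t21'); crop('s21',195,130,275,190,9,'s21e')
for n in('scene0','s21','top0','t21'):
    d=load(n);P=cloud(d)
    for k,(x,y) in {1:(.4917,-.2168),2:(.4908,-.2468),3:(.489,-.2763),4:(.488,-.306),5:(.487,-.3356)}.items():
        m=(abs(P[...,0]-x)<.009)&(abs(P[...,1]-y)<.006)&(P[...,2]<.08); print(n,k,m.sum(),np.median(P[m][:,2]).round(4))
print(bot.sense()['ee_pos'])
E
```

```text
scene0 1 21 0.0545
scene0 2 25 0.0614
scene0 3 25 0.062
scene0 4 25 0.0616
scene0 5 23 0.0603
s21 1 30 0.0617
s21 2 22 0.062
s21 3 28 0.0616
s21 4 18 0.0535
s21 5 26 0.062
top0 1 33 0.0561
top0 2 30 0.0624
top0 3 32 0.0616
top0 4 29 0.0616
top0 5 31 0.0626
t21 1 29 0.0638
t21 2 32 0.0634
t21 3 32 0.0631
t21 4 32 0.0562
t21 5 15 0.0616
[ 0.36881284 -0.30052356  0.19213294]
```

View pics/s21e.png

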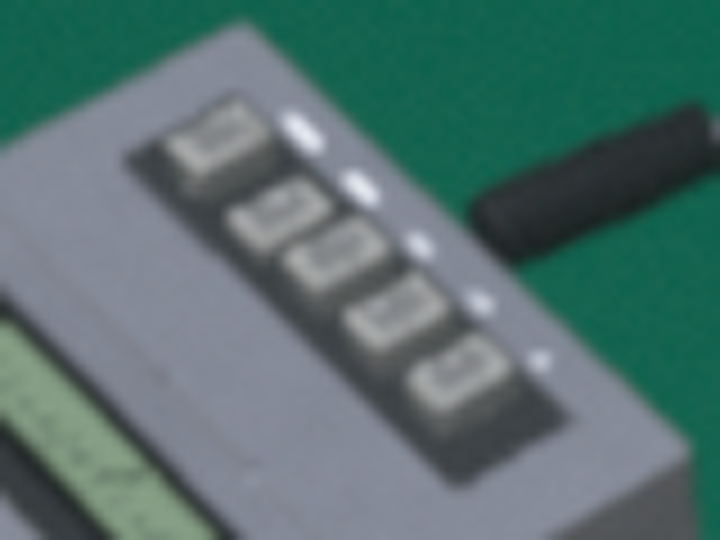

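View pics/s21.png

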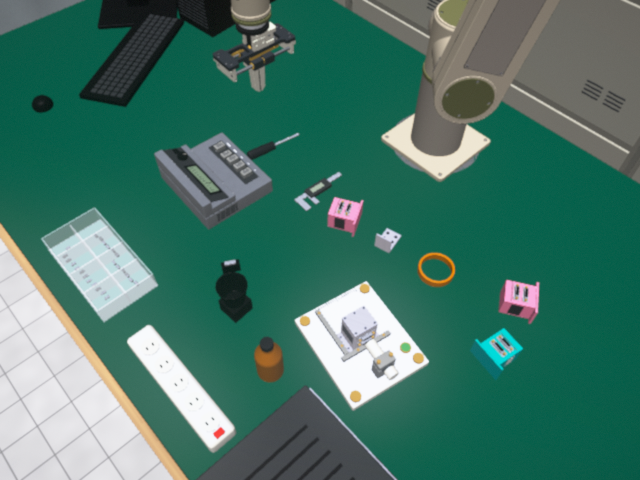

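View pics/t21.png

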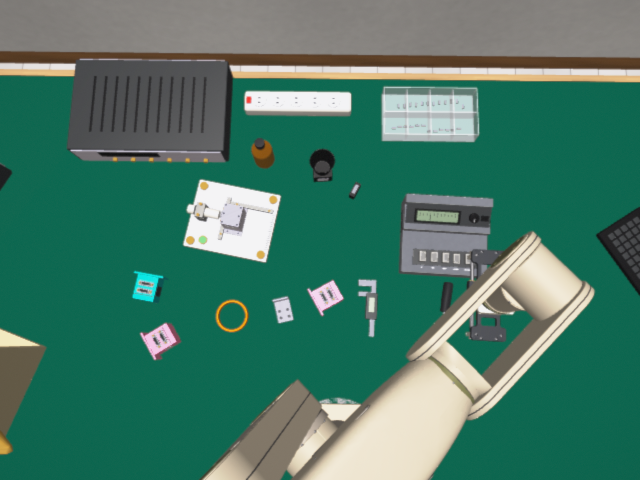

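Key 4 is down and latched at about 54 mm. Key 1 is up at 62 mm, and the others are up too. The unit (scene px ~(358,325)) is home in the corner, and the bystanders sit at the same pixels as at the start. Handing in.

```bash
python3 -c "
from h import *
print(bot.hand_in())"
```

```text
the job is handed in; nothing more can be done
None
```

The job is done and handed in at about 34.7 s of the 72 s allowed.

**Unit:**
- I gripped it by its plain x faces with the tool tilted 45°, turned it upright in the air and set it on the stand short of the corner.
- I then took it again from above and slid it home against the stop bar and side rail.
- After letting go, I pushed it gently with closed fingers from behind (about 12 N) and from the free side (about 11 N). It did not move in the pictures.
- The lid is level at 88 mm, and the yaw agrees with the stand to within about 1°.
- The gripper stayed clear of the probe, and I saw no sign of contact with it.

**Keys:** Only then did I press key 4 to its stop (15 N). The final depth images show key 4 down at about 54–56 mm. Keys 1, 2, 3 and 5 are up at about 62–63 mm.

**Bystanders:** They are at the same pixels as at the start.

**What disagreed:**
- **Finger position:** The fingers sat about 31 mm further back along the tool axis than the stated tool frame. Both cameras showed it, so I worked with the measured offset.
- **Cameras:** They differed from each other by about 3 mm, so I settled the final seating by contact force.
- **First seating pushes:** They met friction because the unit was pressed onto the board. I lifted it slightly and repeated them.

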